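Set the clay pots by size in the pot plank

TASK

The four clay pots for sale are standing about on the table: put each one, mouth up, into the hole of the wooden pot plank that fits it, so that they stand in a row by size with every pot hanging fully down with its collar resting on the plank. Leave the brush and the roll of tape where they are.

Things in the scene. Friction and masses are not known exactly. Their poses are not given: they have to be found in the camera images.
- pot_a_mid (a point): centre, half-way up, of the largest of four loose empty terracotta flower pots, all alike but for size, standing upright on the table. Round: 64 mm across its rim collar, 60 mm high in all. The collar is the upright-sided top 20 mm; below it the pot steps in to 54 mm and tapers over 40 mm to a 42 mm foot. The collar wall is 6 mm thick. About 110 g. z axis up out of the pot's mouth
- pot_b_mid (a point): centre, half-way up, of the second largest of four loose empty terracotta flower pots, all alike but for size, standing upright on the table. Round: 54 mm across its rim collar, 52 mm high in all. The collar is the upright-sided top 18 mm; below it the pot steps in to 44 mm and tapers over 34 mm to a 33 mm foot. The collar wall is 6 mm thick. About 75 g. z axis up out of the pot's mouth
- pot_c_mid (a point): centre, half-way up, of the third largest of four loose empty terracotta flower pots, all alike but for size, standing upright on the table. Round: 44 mm across its rim collar, 44 mm high in all. The collar is the upright-sided top 16 mm; below it the pot steps in to 34 mm and tapers over 28 mm to a 25 mm foot. The collar wall is 6 mm thick. About 45 g. z axis up out of the pot's mouth
- pot_d_mid (a point): centre, half-way up, of the smallest of four loose empty terracotta flower pots, all alike but for size, standing upright on the table. Round: 34 mm across its rim collar, 36 mm high in all. The collar is the upright-sided top 14 mm; below it the pot steps in to 24 mm and tapers over 22 mm to a 18 mm foot. The collar wall is 6 mm thick. About 25 g. z axis up out of the pot's mouth
- hole_a (a point): centre, level with the plank's upper face, of the largest hole (58 mm across) in the pot plank. The 64 mm pot hangs here, collar top 20 mm above the plank, its half-way point 10 mm below this point. The plank: pale fixed wooden board 245 x 92 x 15 mm on two end boards, upper face 58 mm above the table, turned any way round
- hole_b (a point): centre, level with the plank's upper face, of the second largest hole (48 mm across) in the pot plank. The 54 mm pot hangs here, collar top 18 mm above the plank, its half-way point 8 mm below this point. The four holes stand in one straight row along the plank, graded in size, centres 67, 57 and 47 mm apart from largest to smallest
- hole_c (a point): centre, level with the plank's upper face, of the third largest hole (38 mm across) in the pot plank. The 44 mm pot hangs here, collar top 16 mm above the plank, its half-way point 6 mm below this point. The holes go right through, with open space down to the table below
- hole_d (a point): centre, level with the plank's upper face, of the smallest hole (28 mm across) in the pot plank. The 34 mm pot hangs here, collar top 14 mm above the plank, its half-way point 4 mm below this point. y axis of each hole along the row towards the largest hole, z up
- brush: wooden scrubbing brush, 56 x 152 x 46 mm, lying beside the pots; a bystander, leave it alone. Origin under its centre, y along its length
- tape: roll of masking tape, 96 mm across and 25 mm high, lying flat on the table near the brush; a bystander, leave it alone. Origin under its centre
Not all that is in view belongs to the job. Leave any turquoise or white look-alike of the part that bears pot_b_mid alone.

How it is judged:
At the end, for the whole second after the job is handed in: Each pot is in the hole of its size: within 8 mm of the hole's axis, at its seated height within 4 mm, upright within 7 degrees, released and at rest (horizontal distance between pot_a_mid and hole_a below 0.008 m and z of pot_a_mid in the frame of hole_a between -0.014 and -0.006 m and angle between each of pot_a_mid, pot_b_mid, pot_c_mid, pot_d_mid's own z axis and vertical below 0.12 rad and linear speed of each of pot_a, pot_b, pot_c, pot_d below 0.02 m/s and horizontal distance between pot_b_mid and hole_b below 0.008 m and z of pot_b_mid in the frame of hole_b between -0.012 and -0.004 m and horizontal distance between pot_c_mid and hole_c below 0.008 m and z of pot_c_mid in the frame of hole_c between -0.01 and -0.002 m and horizontal distance between pot_d_mid and hole_d below 0.008 m and z of pot_d_mid in the frame of hole_d between -0.008 and 0 m); the robot touches nothing.
It fails at once if the brush or the roll of tape is shifted by more than 30 mm (distance of any of brush, tape from where it was at the start of the episode above 0.03 m).
It also fails if it takes over 112 s, if anything falls off the work surface, if the arm or the gripper's body presses on something with over 40 N, if the wrist force passes 120 N, or if a joint passes its speed limit or range.

ROBOT

A 7-joint arm with a two-finger parallel gripper is mounted at the origin on the work surface; the furniture and walls round the work are solid. World frame = base frame: x ahead of the robot, y to its left, z up, the work surface at z = 0. Lengths are in m, angles in rad, forces in N, time in s.
With the tool pointing down it reaches from about 0.425 to 0.925 m from the base axis. Payload 6.8 kg.
Tool frame: the origin (TCP) lies at the centre of the arm's flange, where the gripper is bolted on; the fingertips stand 173 mm ahead of it and the grasp point (between the pads) lies 155 mm ahead of it (r.hold_point_z is the distance from the TCP to the grasp point, in m); z points along the fingers, x is the direction in which the jaws open and shut, and the axes are right-handed (so a half turn about z gives the same grasp; the last joint's range is limited). The gripper opens to 85 mm and grips with 20 to 120 N. Pads are 22 mm wide; open, the fingers measure 114 mm over their backs; the gripper's body (76 mm by 85 mm) begins 54 mm behind the grasp point. The pads swing forward as they close: fully open they stand 13 mm farther back than shut.
Start: joints at [1.119, 0.477, 0.022, 1.555, -0.011, 1.109, -0.083], TCP at [0.228, -0.636, 0.405] pointing down, gripper open.
Joint ranges: [-2.96, 2.96], [-0.34, 2.1], [-1.41, 1.46], [0.24, 2.44], [-1.37, 4.51], [0.17, 1.92], [-2.96, 2.96]. Speed limits (rad/s): [2.39, 2.39, 3.14, 3.14, 3.14, 3.14, 3.14].

INTERFACE

Orientations are given as a rotation vector (axis times angle).
In Python, from bench import r gives the robot as it stands.
- The arm moves only by the tool apply_moves, never from a script. Its arguments are lists of equal length, an entry for each row: "dp": the shift along the tool's x, y, z scaled (see below), a list of three; "twist": the turn, a rotation vector about the tool's x, y, z scaled (see below), a list of three; "jaw": the closure in counts, from 0 (fully open) to 255 (shut). In form: {"dp": [[x, y, z], ...], "twist": [[rx, ry, rz], ...], "jaw": [jaw, ...]}. A call has 1 to 20 rows; each row shifts and turns the pose as measured when the row begins, along the tool's axes as they then stand; what a row does not reach is not made up. The controller multiplies each number of a shift by 12 cm and each number of a turn by 120 degrees. A row lasts 1/10 s, in which the tool goes at most 50 mm and 8.59 degrees, less where a joint would pass 70% of its speed; a pose out of reach is approached as far as the arm can. A call with a number of a shift or a turn outside -1 to 1 is refused whole. A call with a gripper value outside its range is refused whole. The fingers move at their own pace and stop on an object; "grip_force" is the grip in N (left out, the last holds). Time passes only in rows, so rows that do not move let the fingers close. It gives the time, the measured TCP pose, the force and the opening at its end, in the units of the state.
- r.get_obs(): the state, without advancing time (a new reading comes with each control period).
- r.grab_frame(name): name is "scene" or "top" or "wrist"; returns a dict with "color" (400x640x3 uint8, red, green, blue), "z_map" (400x640 float32, m along the optical axis (not along the pixel's ray), 0 where there is no reading), "intrinsics" (3x3 intrinsics, pixels), "dist_coeffs" ([k1, k2, p1, p2, k3] as OpenCV has them; the pictures are not rectified), "R" (3x3) and "t" (3): a world point X has camera coordinates R X + t; the wrist camera has in their place "hand_eye" (4x4, takes a point from camera to tool coordinates, whose origin is the TCP and whose axes are the tool frame's). Camera axes: x right, y down, z forward; pixel columns grow to the right and rows downward; lengths in m; the calibration is good to about 2 mm. A picture is of the moment at which its call begins: read the wrist's pose just before it.
- r.hand_in(): hands the job in, once; it reports no verdict.
The state is a dict: "clock": time; "joints": joint angles; "qvel": joint speeds; "tau": joint torques, N m; "tcp_pos": TCP position; "orientation": TCP orientation; "contact_force": force on the tool from outside, world axes, zero at the start; "moment": the same for the moment, N m; "grip_width": finger opening in m.
Only numpy, scipy, OpenCV 4.12 (cv2) and the standard library are available. Lean on these libraries where they do the work, as an engineer would, in place of code of your own. Each camera call takes 0.05 s, during which the arm holds its last target.

## Working session

There is one attempt and no reset: what is moved stays moved. The work goes in short steps, Python scripts to look and compute and a tool call to move; the robot and the scene stay as the last step left them, time stands still between calls to the robot, and variables do not carry over. Pictures are saved under pics/ and viewed, and the job is handed in when it is done.

Besides the shell and the picture viewer there is one more tool, called after "Request:" as name(argument=value, ...) on one line, values as JSON. apply_moves: Moves the arm, as the interface text tells. Shifts and turns lie within -1 to 1; 1 stands for 12 cm of shift or 120 degrees of turn. Its arguments: {"type":"object","properties":{"dp":{"type":"array"},"twist":{"type":"array"},"jaw":{"type":"array"},"grip_force":{"type":"number"}},"required":["dp","twist","jaw"]}

```bash
ls; mkdir -p pics; python3 - <<'E'
from bench import r
import cv2,numpy as np
print(r.get_obs())
for n in ["scene","top"]:
    f=r.grab_frame(n); np.savez(f"pics/{n}0.npz",**f)
    cv2.imwrite(f"pics/{n}0.png",f["color"][:,:,::-1]); print(n,f["intrinsics"],f["dist_coeffs"],f.get("R"),f.get("t"))
E
```

```text
pics
{'clock': 0.0, 'joints': array([ 1.11888216,  0.47780818,  0.02235058,  1.55647078, -0.01150424,
        1.10932304, -0.08307921]), 'qvel': array([-0.00055886,  0.0001775 ,  0.00065863,  0.00044206, -0.00107694,
        0.0013343 ,  0.0005231 ]), 'tau': array([-5.23896342e-04, -5.96450758e+01,  1.60775498e+00, -2.81206405e+01,
        1.24462653e-02,  9.16295423e-03, -2.03091858e-06]), 'tcp_pos': array([ 0.22743525, -0.6352263 ,  0.40371206]), 'orientation': array([-2.56794035e+00,  1.80809988e+00,  2.53653546e-03]), 'contact_force': array([-0.76308293, -0.52873729, -0.55350655]), 'moment': array([ 0.00438588, -0.00365866,  0.04209368]), 'grip_width': 0.08546262531786408}
scene [[422.98571124   0.         312.46070503]
 [  0.         422.98571124 198.5060979 ]
 [  0.           0.           1.        ]] [-0.0001897  0.         0.         0.         0.       ] [[-0.88604749 -0.46335068 -0.01503277]
 [-0.17674475  0.36760419 -0.91303256]
 [ 0.42858037 -0.80633325 -0.40760957]] [0.40150363 0.16648387 0.77068085]
top [[361.25824337   0.         319.03697429]
 [  0.         361.25824337 189.53823191]
 [  0.           0.           1.        ]] [-0.01667558  0.          0.          0.          0.        ] [[ 0.01807785 -0.99957009  0.02308292]
 [-0.99745054 -0.01962392 -0.06860994]
 [ 0.06903342 -0.02178375 -0.99737649]] [-0.046446    0.49201148  1.07183386]
```

View pics/scene0.png

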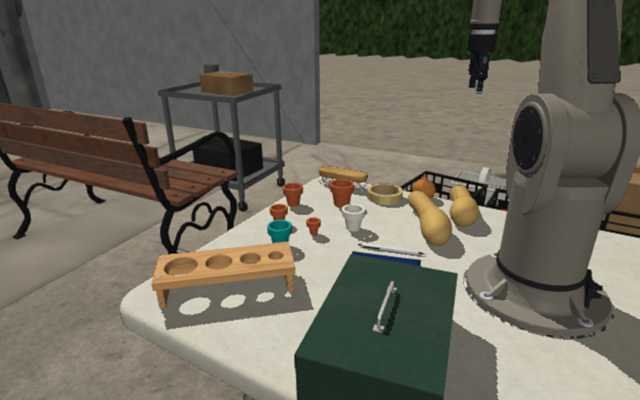

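View pics/top0.png

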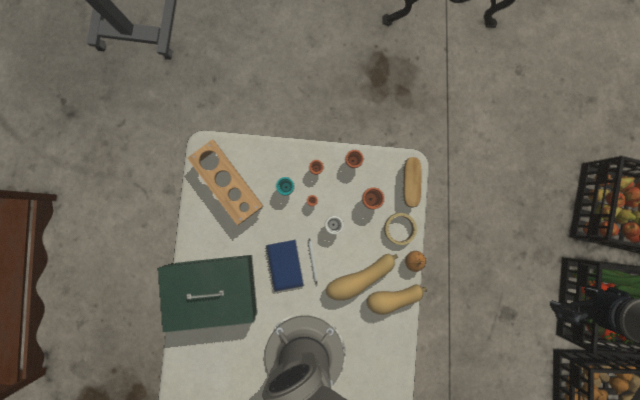

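The top view shows four terracotta pots, at about (373,198), (354,159), (316,167) and (312,201). The look-alikes are turquoise at (285,186) and white at (334,225). The plank runs from (208,160), the largest hole, to (243,208), the smallest.

```bash
cat > h.py <<'E'
import cv2,numpy as np
from scipy.spatial.transform import Rotation as Ro
def ray_plane(f,uv,z,T=None):
    uv=np.asarray(uv,float).reshape(-1,1,2)
    n=cv2.undistortPoints(uv,f["intrinsics"],f["dist_coeffs"]).reshape(-1,2)
    d=np.c_[n,np.ones(len(n))]
    if T is None:
        R,t=f["R"],f["t"]; c=-R.T@t; w=d@R
    else:
        c=T[:3,3]; w=d@T[:3,:3].T
    z=np.broadcast_to(z,len(n))
    return c+w*((z-c[2])/w[:,2])[:,None]
def cloud(f,T=None):
    h,w=f["z_map"].shape
    u,v=np.meshgrid(np.arange(w),np.arange(h))
    n=cv2.undistortPoints(np.c_[u.ravel(),v.ravel()].astype(float).reshape(-1,1,2),f["intrinsics"],f["dist_coeffs"]).reshape(-1,2)
    Z=f["z_map"].ravel()[:,None]; P=np.c_[n*Z,Z]
    if T is None: P=(P-f["t"])@f["R"]
    else: P=P@T[:3,:3].T+T[:3,3]
    return P.reshape(h,w,3)
def wristT(f,o):
    T=np.eye(4);T[:3,:3]=Ro.from_rotvec(o["orientation"]).as_matrix();T[:3,3]=o["tcp_pos"]
    return T@f["hand_eye"]
def circ(p):
    A=np.c_[2*p,np.ones(len(p))]; s=np.linalg.lstsq(A,(p**2).sum(1),rcond=None)[0]
    return s[:2],np.sqrt(s[2]+s[:2]@s[:2])
E
python3 - <<'E'
from h import *
f=dict(np.load("pics/top0.npz")); P=cloud(f)
hsv=cv2.cvtColor(f["color"],cv2.COLOR_RGB2HSV)
for nm,m in [("pot",(hsv[...,0]<12)&(hsv[...,1]>130)&(hsv[...,2]>60))]:
    n,l,s,c=cv2.connectedComponentsWithStats(m.astype(np.uint8))
    for i in range(1,n):
        if s[i,4]>25 and 300<c[i][0]<400 and c[i][1]<215:
            pts=P[l==i]; top=np.percentile(pts[:,2],95)
            print(c[i].round(1),s[i],"ztop",top.round(3),"xy",ray_plane(f,c[i],top).round(3))
uv=[(208,160),(223,178),(235,194),(243,208)]
print(ray_plane(f,uv,0.058).round(3))
print(P[160,192],P[170,214],P[300,200])
ob=[(413,182),(401,229),(415,261),(365,277),(285,186),(334,225),(208,290),(285,265),(312,260)]
for u in ob: print(u,P[u[1]-4:u[1]+5,u[0]-4:u[0]+5].reshape(-1,3)[:,2].max().round(3),P[u[1],u[0]].round(3))
i=cv2.resize(f["color"][130:280,180:440],None,fx=3,fy=3,interpolation=2);cv2.imwrite("pics/crop0.png",i[:,:,::-1])
E
```

```text
[353.3 159.5] [346 151  17  16 100] ztop 0.054 xy [[ 0.581 -0.135  0.054]]
[315.4 167.8] [310 161  13  13  60] ztop 0.045 xy [[ 0.555 -0.025  0.045]]
[371.5 199.7] [363 188  21  21 112] ztop 0.062 xy [[ 0.463 -0.189  0.062]]
[311.8 201.1] [308 196   9  10  38] ztop 0.038 xy [[ 0.457 -0.016  0.038]]
[[0.57  0.288 0.058]
 [0.518 0.242 0.058]
 [0.472 0.206 0.058]
 [0.432 0.182 0.058]]
[0.56909648 0.3349884  0.05483308] [0.5404232  0.26844127 0.06080001] [0.17680964 0.2865472  0.08698602]
(413, 182) 0.051 [ 0.519 -0.315  0.046]
(401, 229) 1.104 [ 0.378 -0.29   0.004]
(415, 261) 0.065 [ 0.288 -0.318  0.055]
(365, 277) 0.058 [ 0.24  -0.173  0.053]
(285, 186) 1.104 [ 0.503  0.067 -0.   ]
(334, 225) 0.032 [ 0.387 -0.085  0.001]
(208, 290) 0.092 [0.205 0.265 0.089]
(285, 265) 1.104 [0.265 0.06  0.009]
(312, 260) 0.011 [ 0.281 -0.02   0.008]
```

View pics/crop0.png

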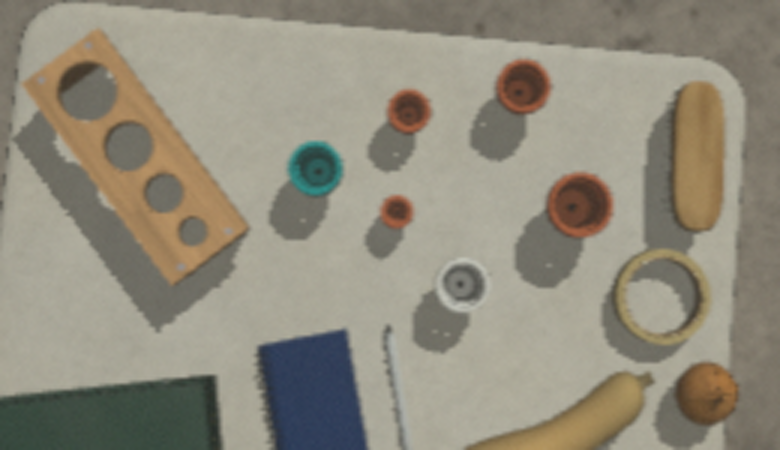

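```bash
python3 - <<'E'
from bench import r
from h import *
o=r.get_obs(); f=r.grab_frame("wrist")
print(Ro.from_rotvec(o["orientation"]).as_matrix().round(3)); print(f["hand_eye"].round(4)); print(f["intrinsics"],f["dist_coeffs"])
cv2.imwrite("pics/w0.png",f["color"][:,:,::-1])
E
```

```text
[[ 0.337 -0.941 -0.001]
 [-0.941 -0.337  0.002]
 [-0.002  0.    -1.   ]]
[[ 1.000e+00 -1.300e-03  0.000e+00  0.000e+00]
 [ 1.200e-03  9.588e-01  2.842e-01 -7.190e-02]
 [-4.000e-04 -2.842e-01  9.588e-01  3.120e-02]
 [ 0.000e+00  0.000e+00  0.000e+00  1.000e+00]]
[[275.35450393   0.         313.23512201]
 [  0.         275.35450393 196.4219594 ]
 [  0.           0.           1.        ]] [-0.04107564  0.          0.          0.          0.        ]
```

View pics/w0.png

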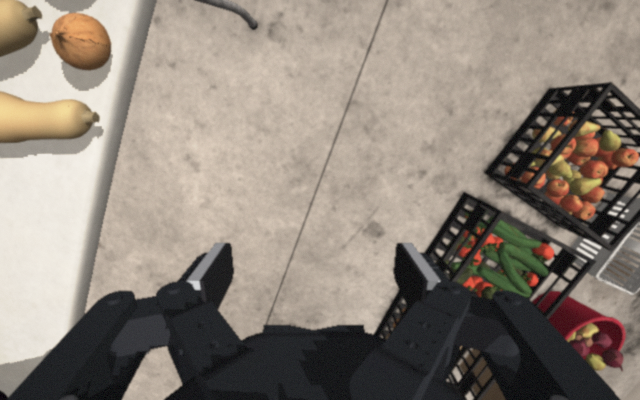

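Request:
apply_moves(dp=[[0,0,0],[0,0,0],[0,0,0],[-0.167,-0.324,0],[-0.167,-0.324,0],[-0.167,-0.324,0],[-0.167,-0.324,0],[-0.167,-0.324,0],[-0.167,-0.324,0],[-0.167,-0.324,0],[-0.167,-0.324,0],[-0.167,-0.324,0],[-0.167,-0.324,0],[-0.167,-0.324,0],[-0.167,-0.324,0],[-0.167,-0.324,0]], twist=[[0,0,-0.05],[0,0,-0.05],[0,0,-0.05],[0,0,0],[0,0,0],[0,0,0],[0,0,0],[0,0,0],[0,0,0],[0,0,0],[0,0,0],[0,0,0],[0,0,0],[0,0,0],[0,0,0],[0,0,0]], jaw=[0,0,0,0,0,0,0,0,0,0,0,0,0,0,0,0], grip_force=30)

```text
clock: 1.75
tcp_pos: [0.4656, -0.1033, 0.3999]
orientation: [2.819, -1.384, -0.009]
contact_force: [0.4, -0.9, 0.2]
grip_width: 0.0851
```

```bash
cat > look.py <<'E'
import sys
from bench import r
from h import *
o=r.get_obs(); f=r.grab_frame("wrist"); T=wristT(f,o)
n=sys.argv[1]; np.savez(f"pics/{n}.npz",T=T,tcp=o["tcp_pos"],ori=o["orientation"],**f)
cv2.imwrite(f"pics/{n}.png",f["color"][:,:,::-1])
print(o["clock"],o["tcp_pos"].round(4)); print(Ro.from_rotvec(o["orientation"]).as_matrix().round(4))
E
python3 look.py w1
```

```text
1.75 [ 0.4656 -0.1033  0.3999]
[[ 0.6113 -0.7914 -0.0056]
 [-0.7914 -0.6113  0.0014]
 [-0.0046  0.0036 -1.    ]]
```

View pics/w1.png

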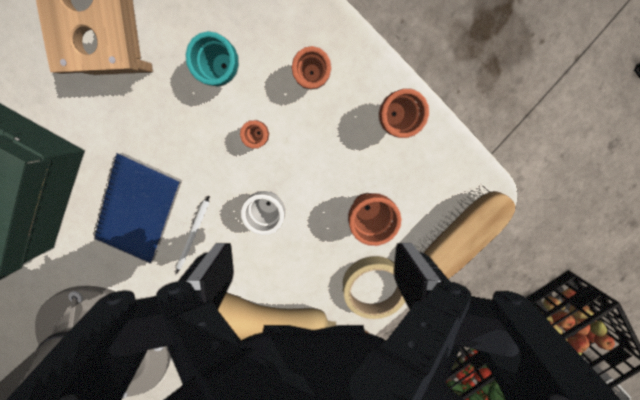

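```bash
cat > meas.py <<'E'
import sys
from h import *
n=sys.argv[1]
f=dict(np.load(f"pics/{n}.npz")); T=f["T"]; P=cloud(f,T)
hsv=cv2.cvtColor(f["color"],cv2.COLOR_RGB2HSV)
m=((hsv[...,0]<12)|(hsv[...,0]>172))&(hsv[...,1]>110)&(hsv[...,2]>40)
k,l,s,c=cv2.connectedComponentsWithStats(m.astype(np.uint8))
for i in range(1,k):
    if s[i,4]<150 or c[i][0]<200 or c[i][0]>450 or c[i][1]>260: continue
    x0,y0,w,h=s[i,:4]
    mm=np.zeros(m.shape,bool); mm[y0-1:y0+h+1,x0-1:x0+w+1]=True
    mm&=m
    zt=np.percentile(P[mm][:,2],97)
    H=min([.06,.052,.044,.036],key=lambda q:abs(q-zt)); R={.06:.032,.052:.027,.044:.022,.036:.017}[H]
    ct=max(cv2.findContours((l==i).astype(np.uint8),cv2.RETR_EXTERNAL,cv2.CHAIN_APPROX_NONE)[0],key=len).reshape(-1,2)
    q=ray_plane(f,ct,H,T)[:,:2]
    # far side of silhouette relative to camera nadir = true rim edge; fit centre w/ known radius
    C,r0=circ(q); d=q-C; away=d@(C-T[:2,3])>0*len(d)
    from scipy.optimize import least_squares
    sol=least_squares(lambda p:np.hypot(*(q[away]-p).T)-R-.0003,C)
    rim=mm&(P[...,2]>H-.004)&(P[...,2]<H+.006); rp=P[rim][:,:2]; mec=cv2.minEnclosingCircle(rp.astype(np.float32)) if len(rp)>5 else None
    print(c[i].round(0),"zt",zt.round(4),"H",H,"sil",C.round(4),r0.round(4),"far",sol.x.round(4),"rms",np.sqrt(np.mean(sol.fun**2)).round(4),"depth",np.round(mec[0],4),round(mec[1],4))
E
python3 meas.py w1
```

```text
[311.  67.] zt 0.0446 H 0.044 sil [ 0.5586 -0.0263] 0.0205 far [ 0.557  -0.0279] rms 0.0009 depth [ 0.5584 -0.0261] 0.0213
[404. 113.] zt 0.0525 H 0.052 sil [ 0.5836 -0.1368] 0.0258 far [ 0.5826 -0.1355] rms 0.001 depth [ 0.5841 -0.1375] 0.0264
[254. 134.] zt 0.0366 H 0.036 sil [ 0.4603 -0.016 ] 0.0157 far [ 0.4619 -0.017 ] rms 0.001 depth [ 0.4602 -0.0157] 0.0165
[374. 219.] zt 0.0606 H 0.06 sil [ 0.4696 -0.1902] 0.0318 far [ 0.4695 -0.1902] rms 0.0011 depth [ 0.4686 -0.193 ] 0.0313
```

Request:
apply_moves(dp=[[-0.292,-0.206,0],[-0.292,-0.206,0],[-0.292,-0.206,0],[-0.292,-0.206,0],[-0.292,-0.206,0],[-0.292,-0.206,0],[-0.292,-0.206,0],[0,0,0],[0,0,0]], twist=[[0,0,0],[0,0,0],[0,0,0],[0,0,0],[0,0,0],[0,0,0],[0,0,0],[0,0,0],[0,0,0]], jaw=[0,0,0,0,0,0,0,0,0])

```text
clock: 2.7
tcp_pos: [0.4509, 0.2143, 0.4016]
orientation: [-2.824, 1.364, 0.008]
contact_force: [0.9, -0.6, 0.0]
grip_width: 0.0854
```

```bash
python3 look.py w2
```

```text
2.7 [0.4509 0.2143 0.4016]
[[ 0.6218 -0.7832 -0.0022]
 [-0.7832 -0.6218  0.0069]
 [-0.0068 -0.0026 -1.    ]]
```

View pics/w2.png

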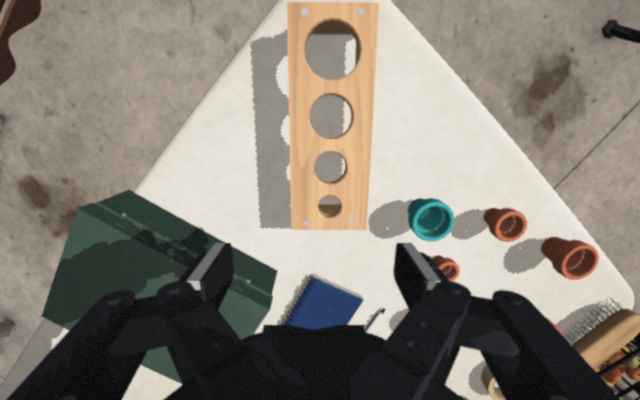

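```bash
cat > holes.py <<'E'
import sys
from h import *
from scipy.optimize import least_squares
n=sys.argv[1]
f=dict(np.load(f"pics/{n}.npz")); T=f["T"]; P=cloud(f,T)
hsv=cv2.cvtColor(f["color"],cv2.COLOR_RGB2HSV)
wood=(hsv[...,0]>8)&(hsv[...,0]<25)&(hsv[...,1]>85)&(hsv[...,2]>110)
for nm,m in (("depth",(P[...,2]>.050)&(P[...,2]<.07)),("colour",wood)):
    k,l,s,c=cv2.connectedComponentsWithStats(m.astype(np.uint8))
    i=l[100,300] if l[100,300] else 1+np.argmax(s[1:,4])
    if nm=="depth": print("plank z",np.median(P[l==i][:,2]))
    cts,hi=cv2.findContours((l==i).astype(np.uint8),cv2.RETR_CCOMP,cv2.CHAIN_APPROX_NONE)
    out=[]
    for ct,h in zip(cts,hi[0]):
        if h[3]>=0 and len(ct)>20:
            q=ray_plane(f,ct.reshape(-1,2),.058,T)[:,:2]; C,R=circ(q); out.append((*C,R,np.std(np.hypot(*(q-C).T))))
    out=np.array(sorted(out,key=lambda a:-a[2])); print(nm);print(out.round(4))
    if len(out)==4:
        C=out[:,:2]; d=np.array([0,67,124,171])/1000
        w=lambda p:(p[:2]-d[:,None]*[np.cos(p[2]),np.sin(p[2])]-C).ravel()
        a0=np.arctan2(*(C[0]-C[3])[::-1]); so=least_squares(w,[*C[0],a0])
        print("fit",(so.x[:2]-d[:,None]*[np.cos(so.x[2]),np.sin(so.x[2])]).round(4),"rowdir deg",np.degrees(so.x[2]).round(2),"res",so.fun.round(4))
E
python3 holes.py w2
```

```text
plank z 0.05755529169210846
depth
[[5.683e-01 2.864e-01 2.820e-02 4.000e-04]
 [5.170e-01 2.456e-01 2.380e-02 4.000e-04]
 [4.731e-01 2.109e-01 1.880e-02 3.000e-04]
 [4.367e-01 1.821e-01 1.360e-02 5.000e-04]]
fit [[0.5697 0.2875]
 [0.5172 0.2458]
 [0.4725 0.2105]
 [0.4357 0.1813]] rowdir deg 38.39 res [ 0.0014  0.0011  0.0002  0.0003 -0.0006 -0.0005 -0.0011 -0.0009]
colour
[[5.692e-01 2.863e-01 2.910e-02 4.000e-04]
 [5.171e-01 2.458e-01 2.400e-02 3.000e-04]
 [4.736e-01 2.112e-01 1.890e-02 5.000e-04]
 [4.381e-01 1.821e-01 1.330e-02 1.100e-03]
 [4.366e-01 1.465e-01 5.100e-03 4.000e-04]
 [4.019e-01 1.903e-01 5.100e-03 3.000e-04]
 [5.801e-01 3.308e-01 4.700e-03 2.000e-04]
 [6.149e-01 2.869e-01 4.600e-03 2.000e-04]]
```

Request:
apply_moves(dp=[[0.345,0.088,0.135],[0.345,0.088,0.135],[0.345,0.088,0.135],[0.345,0.088,0.135],[0.345,0.088,0.135],[0.345,0.088,0.135],[0,0,0],[0,0,0]], twist=[[0,0,0],[0,0,0],[0,0,0],[0,0,0],[0,0,0],[0,0,0],[0,0,0],[0,0,0]], jaw=[0,0,0,0,0,0,0,0])

```text
clock: 3.55
tcp_pos: [0.5576, -0.0406, 0.2994]
orientation: [-2.816, 1.386, 0.002]
contact_force: [-0.1, 0.2, 0.7]
grip_width: 0.0854
```

```bash
cat > go.py <<'E'
# usage: go.py x y z : print remaining offset in tool units, plus tilt correction
import sys
from bench import r
from h import *
o=r.get_obs(); M=Ro.from_rotvec(o["orientation"]).as_matrix()
g=np.array(list(map(float,sys.argv[1:4]))); d=M.T@(g-o["tcp_pos"])
print("clock",o["clock"],"tcp",o["tcp_pos"].round(4),"d(mm)",(d*1000).round(1),"units",(d/.12).round(3),"F",o["contact_force"].round(1),"w",round(o["grip_width"],4))
yaw=np.radians(38.4); x=np.array([np.sin(yaw),-np.cos(yaw),0]); y=np.array([-np.cos(yaw),-np.sin(yaw),0]); G=np.c_[x,y,[0,0,-1]]
tw=Ro.from_matrix(M.T@G).as_rotvec(); print("turn deg",np.degrees(tw).round(2),"units",(np.degrees(tw)/120).round(4))
E
python3 look.py w3; python3 meas.py w3; python3 go.py .5586 -.0263 .3
```

```text
3.55 [ 0.5576 -0.0406  0.2994]
[[ 6.100e-01 -7.924e-01  2.000e-04]
 [-7.924e-01 -6.100e-01  3.700e-03]
 [-2.800e-03 -2.400e-03 -1.000e+00]]
[302. 189.] zt 0.0445 H 0.044 sil [ 0.5604 -0.025 ] 0.021 far [ 0.5617 -0.0242] rms 0.0008 depth [ 0.5597 -0.0254] 0.0216
[420. 235.] zt 0.0527 H 0.052 sil [ 0.5898 -0.1309] 0.0249 far [ 0.5964 -0.1289] rms 0.007 depth [ 0.5849 -0.1374] 0.0269
[240. 257.] zt 0.0367 H 0.036 sil [ 0.4686 -0.018 ] 0.0138 far [ 0.4745 -0.0229] rms 0.0047 depth [ 0.4628 -0.0178] 0.0159
clock 3.6 tcp [ 0.5574 -0.0412  0.2993] d(mm) [-11.1 -10.1  -0.7] units [-0.092 -0.084 -0.006] F [-1.  -0.3 -0.7] w 0.0855
turn deg [-0.08  0.12 -0.84] units [-0.0006  0.001  -0.007 ]
```

View pics/w3.png

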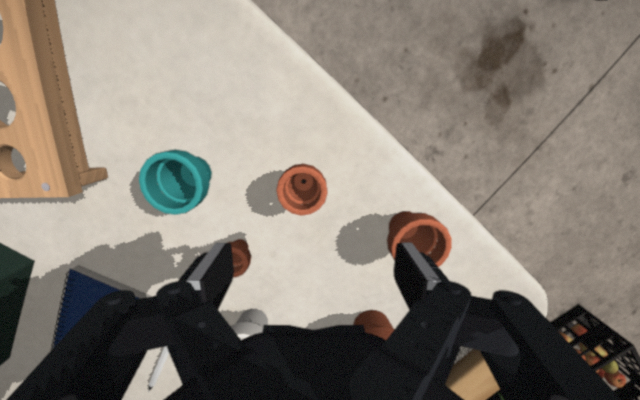

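Request:
apply_moves(dp=[[-0.09,-0.1,0],[0,0,0],[0,0,0.2],[0,0,0.2],[0,0,0.2],[0,0,0],[0,0,0]], twist=[[0,0,-0.007],[0,0,0],[0,0,0],[0,0,0],[0,0,0],[0,0,0],[0,0,0]], jaw=[0,0,0,0,0,0,0])

```text
clock: 4.3
tcp_pos: [0.5609, -0.0145, 0.2307]
orientation: [-2.832, 1.342, -0.008]
contact_force: [0.4, 0.6, -0.4]
grip_width: 0.0853
```

```bash
python3 look.py w4; python3 meas.py w4; python3 go.py .5601 -.0252 .202
```

```text
4.3 [ 0.5609 -0.0145  0.2307]
[[ 0.6333 -0.7739  0.0081]
 [-0.7739 -0.6333  0.0051]
 [ 0.0012 -0.0094 -1.    ]]
[325. 246.] zt 0.0444 H 0.044 sil [ 0.5613 -0.0236] 0.0218 far [ 0.5614 -0.0235] rms 0.0008 depth [ 0.5599 -0.0251] 0.0215
clock 4.35 tcp [ 0.5607 -0.0145  0.2307] d(mm) [ 7.9  7.5 28.7] units [0.066 0.063 0.239] F [0.1 0.4 0. ] w 0.0851
turn deg [-0.54 -0.05  0.89] units [-0.0045 -0.0004  0.0074]
```

View pics/w4.png

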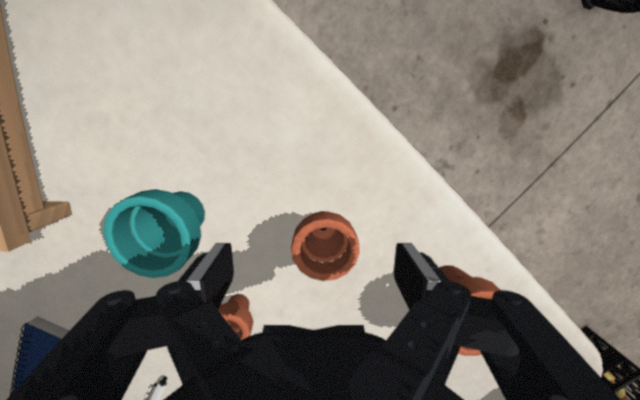

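Request:
apply_moves(dp=[[0.04,0.034,0],[0,0,0],[0,0,0],[0,0,0]], twist=[[-0.003,0,0.0045],[0,0,0],[0,0,0],[0,0,0]], jaw=[0,0,0,0])

```text
clock: 4.75
tcp_pos: [0.5619, -0.0211, 0.2345]
orientation: [-2.828, 1.358, -0.012]
contact_force: [0.4, -0.6, -0.5]
grip_width: 0.085
```

```bash
python3 go.py .5605 -.0248 .202
```

```text
clock 4.75 tcp [ 0.5619 -0.0211  0.2345] d(mm) [ 1.8  3.6 32.5] units [0.015 0.03  0.271] F [ 0.4 -0.6 -0.5] w 0.085
turn deg [-0.4  -0.29  0.3 ] units [-0.0033 -0.0024  0.0025]
```

Request:
apply_moves(dp=[[0.012,0.02,0.08],[0,0.004,0.09],[0,0,0.09],[0,0,0],[0,0,0]], twist=[[-0.003,-0.002,0.002],[0,0,0],[0,0,0],[0,0,0],[0,0,0]], jaw=[0,0,0,0,0])

```text
clock: 5.25
tcp_pos: [0.5602, -0.0246, 0.1999]
orientation: [2.828, -1.367, -0.001]
contact_force: [0.7, -0.2, -0.8]
grip_width: 0.0854
```

```bash
python3 go.py .5605 -.0248 .202
```

```text
clock 5.25 tcp [ 0.5602 -0.0246  0.1999] d(mm) [ 0.3 -0.1 -2.1] units [ 0.003 -0.001 -0.017] F [ 0.7 -0.2 -0.8] w 0.0854
turn deg [0.05 0.01 0.01] units [0.0004 0.0001 0.0001]
```

Request:
apply_moves(dp=[[0,0,-0.012],[0,0,0],[0,0,0],[0,0,0],[0,0,0],[0,0,0],[0,0,0],[0,0,0],[0,0,0],[0,0,0]], twist=[[0,0,0],[0,0,0],[0,0,0],[0,0,0],[0,0,0],[0,0,0],[0,0,0],[0,0,0],[0,0,0],[0,0,0]], jaw=[255,255,255,255,255,255,255,255,255,255], grip_force=30)

```text
clock: 6.25
tcp_pos: [0.5604, -0.0244, 0.2021]
orientation: [2.829, -1.366, 0.0]
contact_force: [-0.0, -0.6, -0.5]
grip_width: 0.043
```

```bash
python3 go.py .5605 -.0248 .202; python3 look.py w5
```

```text
clock 6.25 tcp [ 0.5604 -0.0244  0.2021] d(mm) [0.3 0.2 0.1] units [0.003 0.002 0.001] F [-0.  -0.6 -0.5] w 0.043
turn deg [ 0.   -0.02  0.04] units [ 0.     -0.0002  0.0003]
6.25 [ 0.5604 -0.0244  0.2021]
[[ 6.216e-01 -7.833e-01  2.000e-04]
 [-7.833e-01 -6.216e-01 -3.000e-04]
 [ 3.000e-04  0.000e+00 -1.000e+00]]
```

View pics/w5.png

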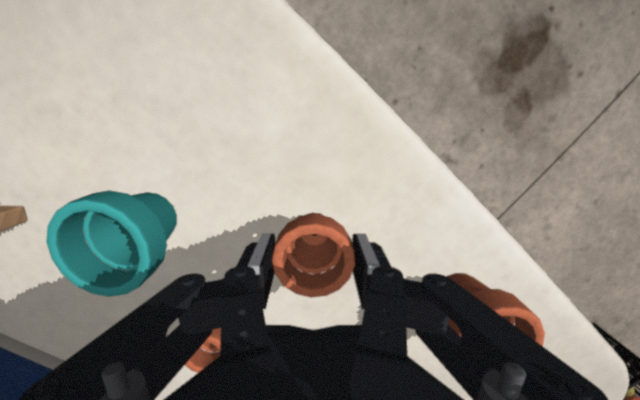

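Request:
apply_moves(dp=[[0,0,-0.2],[0,0,-0.25],[0,0,-0.25],[-0.1,-0.03,-0.1],[-0.28,-0.09,0],[-0.28,-0.09,0],[-0.28,-0.09,0],[-0.28,-0.09,0],[-0.28,-0.09,0],[-0.28,-0.09,0],[-0.1,-0.03,0],[0,0,0],[0,0,0]], twist=[[0,0,0],[0,0,0],[0,0,0],[0,0,0],[0,0,0],[0,0,0],[0,0,0],[0,0,0],[0,0,0],[0,0,0],[0,0,0],[0,0,0],[0,0,0]], jaw=[255,255,255,255,255,255,255,255,255,255,255,255,255])

```text
clock: 7.6
tcp_pos: [0.4678, 0.2095, 0.2975]
orientation: [2.829, -1.362, -0.008]
contact_force: [-0.3, 0.2, -0.6]
grip_width: 0.0429
```

```bash
python3 go.py .4725 .2105 .30; python3 look.py w6; python3 holes.py w6
```

```text
clock 7.6 tcp [0.4678 0.2095 0.2975] d(mm) [ 2.1 -4.3 -2.5] units [ 0.018 -0.036 -0.021] F [-0.3  0.2 -0.6] w 0.0429
turn deg [0.22 0.22 0.17] units [0.0018 0.0018 0.0014]
7.6 [0.4678 0.2095 0.2975]
[[ 6.234e-01 -7.819e-01 -5.400e-03]
 [-7.819e-01 -6.234e-01  6.000e-04]
 [-3.800e-03  3.800e-03 -1.000e+00]]
plank z 0.057583411479544475
depth
[[5.176e-01 2.458e-01 2.350e-02 2.000e-04]]
colour
[[5.180e-01 2.457e-01 2.350e-02 3.000e-04]]
```

View pics/w6.png

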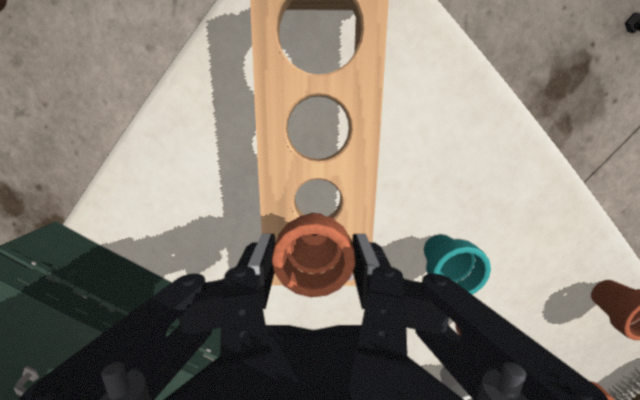

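Request:
apply_moves(dp=[[0.014,-0.03,0.06],[0,-0.005,0.06],[0,0,0.05],[0,0,0],[0,0,0]], twist=[[0.001,0.001,0.001],[0,0,0],[0,0,0],[0,0,0],[0,0,0]], jaw=[255,255,255,255,255])

```text
clock: 8.15
tcp_pos: [0.4742, 0.2063, 0.2739]
orientation: [2.82, -1.376, -0.004]
contact_force: [0.2, 0.5, -0.9]
grip_width: 0.043
```

```bash
python3 go.py .4732 .2107 .2335
```

```text
clock 8.15 tcp [0.4742 0.2063 0.2739] d(mm) [-4.  -2.1 40.4] units [-0.034 -0.018  0.337] F [ 0.2  0.5 -0.9] w 0.043
turn deg [ 0.24  0.04 -0.43] units [ 0.002   0.0003 -0.0036]
```

Request:
apply_moves(dp=[[-0.02,-0.011,0],[0,0,0],[0,0,0],[0,0,0]], twist=[[0.001,0,-0.002],[0,0,0],[0,0,0],[0,0,0]], jaw=[255,255,255,255])

```text
clock: 8.55
tcp_pos: [0.4739, 0.2092, 0.2744]
orientation: [2.826, -1.371, -0.001]
contact_force: [-0.9, 0.9, -1.1]
grip_width: 0.0428
```

```bash
python3 go.py .4732 .2107 .2335
```

```text
clock 8.55 tcp [0.4739 0.2092 0.2744] d(mm) [-1.5 -0.4 40.9] units [-0.013 -0.004  0.341] F [-0.9  0.9 -1.1] w 0.0428
turn deg [ 0.06  0.03 -0.18] units [ 0.0005  0.0002 -0.0015]
```

Request:
apply_moves(dp=[[-0.01,-0.003,0.06],[0,0,0.07],[0,0,0.06],[0,0,0.05],[0,0,0],[0,0,0]], twist=[[0,0,-0.001],[0,0,0],[0,0,0],[0,0,0],[0,0,0],[0,0,0]], jaw=[255,255,255,255,255,255])

```text
clock: 9.15
tcp_pos: [0.473, 0.2105, 0.2424]
orientation: [2.827, -1.367, -0.003]
contact_force: [-0.3, -0.6, -0.4]
grip_width: 0.0431
```

```bash
python3 go.py .4732 .2107 .2335;python3 look.py w7
```

```text
clock 9.15 tcp [0.473  0.2105 0.2424] d(mm) [-0.1 -0.3  8.9] units [-0.001 -0.002  0.074] F [-0.3 -0.6 -0.4] w 0.0431
turn deg [ 0.12  0.04 -0.03] units [ 0.001   0.0004 -0.0003]
9.15 [0.473  0.2105 0.2424]
[[ 6.207e-01 -7.840e-01 -2.200e-03]
 [-7.840e-01 -6.207e-01 -8.000e-04]
 [-7.000e-04  2.200e-03 -1.000e+00]]
```

View pics/w7.png

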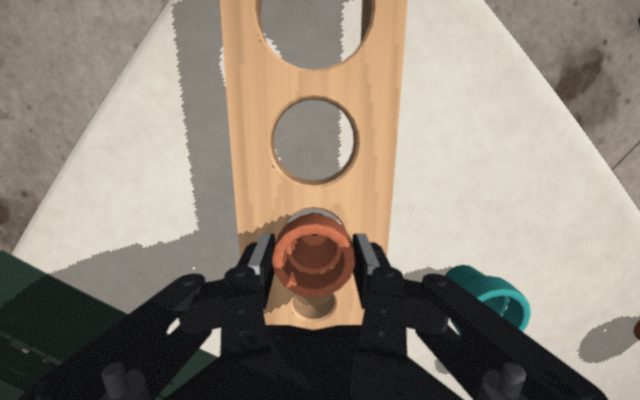

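Aligned and no contact so far. I'll lower the last 9 mm in small steps.

Request:
apply_moves(dp=[[0,-0.001,0.03],[0,0,0.025],[0,0,0.012],[0,0,0],[0,0,0]], twist=[[0,0,0],[0,0,0],[0,0,0],[0,0,0],[0,0,0]], jaw=[255,255,255,255,255])

```text
clock: 9.7
tcp_pos: [0.4734, 0.2106, 0.2343]
orientation: [2.827, -1.368, -0.001]
contact_force: [-0.7, 0.4, -0.5]
grip_width: 0.0428
```

```bash
python3 go.py .4732 .2107 .2325
```

```text
clock 9.7 tcp [0.4734 0.2106 0.2343] d(mm) [-0.2  0.1  1.8] units [-0.002  0.001  0.015] F [-0.7  0.4 -0.5] w 0.0428
turn deg [ 0.05  0.02 -0.05] units [ 0.0004  0.0002 -0.0004]
```

Request:
apply_moves(dp=[[0,0,0.01],[0,0,0],[0,0,0],[0,0,0],[0,0,0],[0,0,-0.1],[0,0,-0.2],[0,0,-0.2],[0,0,-0.1],[0,0,0],[0,0,0]], twist=[[0,0,0],[0,0,0],[0,0,0],[0,0,0],[0,0,0],[0,0,0],[0,0,0],[0,0,0],[0,0,0],[0,0,0],[0,0,0]], jaw=[255,0,0,0,0,0,0,0,0,0,0])

```text
clock: 10.8
tcp_pos: [0.4734, 0.2109, 0.3103]
orientation: [-2.828, 1.368, -0.0]
contact_force: [0.2, 0.1, -0.4]
grip_width: 0.0853
```

```bash
python3 look.py w8; python3 go.py .4603 -.016 .30;python3 meas.py w8
```

```text
10.8 [0.4734 0.2109 0.3103]
[[ 6.208e-01 -7.839e-01  3.000e-04]
 [-7.839e-01 -6.208e-01  3.000e-04]
 [-0.000e+00 -4.000e-04 -1.000e+00]]
clock 10.85 tcp [0.4734 0.2109 0.3101] d(mm) [169.7 151.2  10.1] units [1.414 1.26  0.084] F [-0.2  0.7  0.3] w 0.0854
turn deg [-0.01  0.01 -0.01] units [-0.0001  0.0001 -0.0001]
[314. 209.] zt 0.0744 H 0.06 sil [0.4696 0.2076] 0.0233 far [0.4783 0.2146] rms 0.0031 depth [0.469  0.2084] 0.0252
```

View pics/w8.png

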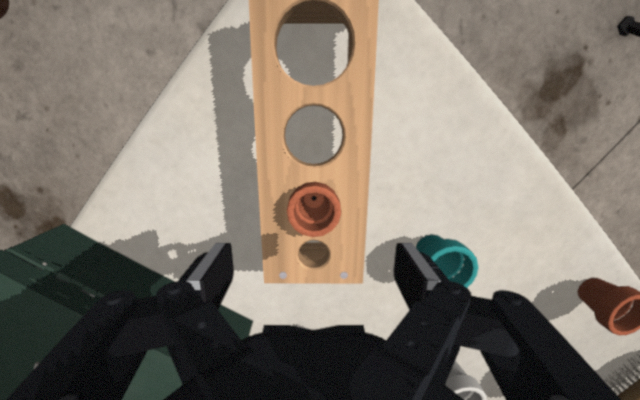

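Request:
apply_moves(dp=[[0.1,0.09,0],[0.26,0.23,0],[0.26,0.23,0],[0.26,0.23,0.05],[0.26,0.23,0.05],[0.14,0.12,0.05],[0.06,0.05,0],[0,0,0],[0,0,0]], twist=[[0,0,0],[0,0,0],[0,0,0],[0,0,0],[0,0,0],[0,0,0],[0,0,0],[0,0,0],[0,0,0]], jaw=[0,0,0,0,0,0,0,0,0])

```text
clock: 11.75
tcp_pos: [0.4598, -0.0083, 0.2841]
orientation: [2.829, -1.36, -0.019]
contact_force: [0.9, 0.3, 1.0]
grip_width: 0.0852
```

```bash
python3 look.py w9; python3 meas.py w9; python3 go.py .4617 -.015 .29
```

```text
11.75 [ 0.4598 -0.0083  0.2841]
[[ 0.6247 -0.7807 -0.0118]
 [-0.7808 -0.6248  0.003 ]
 [-0.0097  0.0074 -0.9999]]
[322. 206.] zt 0.0366 H 0.036 sil [ 0.4608 -0.0141] 0.0162 far [ 0.4617 -0.0133] rms 0.0008 depth [ 0.4601 -0.0151] 0.0165
clock 11.8 tcp [ 0.4598 -0.0081  0.2842] d(mm) [ 6.5  2.9 -5.8] units [ 0.055  0.024 -0.049] F [-0.6  0.3 -0.3] w 0.0855
turn deg [0.42 0.55 0.31] units [0.0035 0.0046 0.0026]
```

View pics/w9.png

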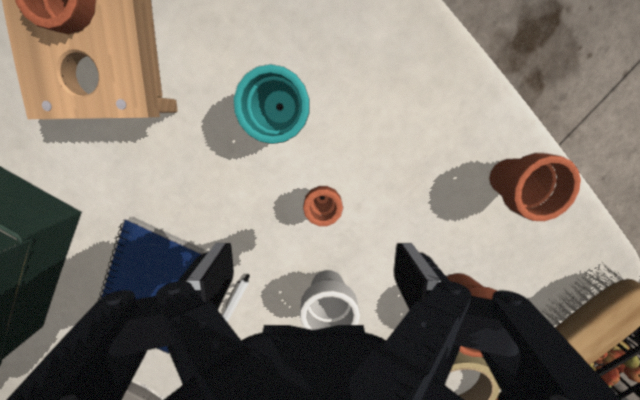

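Request:
apply_moves(dp=[[0.034,0.02,0],[0,0,0.15],[0,0,0.2],[0,0,0.15],[0,0,0.06],[0,0,0],[0,0,0]], twist=[[0.0025,0.003,0.002],[0,0,0],[0,0,0],[0,0,0],[0,0,0],[0,0,0],[0,0,0]], jaw=[0,0,0,0,0,0,0])

```text
clock: 12.5
tcp_pos: [0.4635, -0.0059, 0.2177]
orientation: [-2.832, 1.347, -0.006]
contact_force: [0.3, 0.1, -0.1]
grip_width: 0.0853
```

```bash
python3 go.py .4606 -.0146 .1965; python3 look.py w10; python3 meas.py w10
```

```text
clock 12.5 tcp [ 0.4635 -0.0059  0.2177] d(mm) [ 4.9  7.9 21.1] units [0.041 0.065 0.176] F [ 0.3  0.1 -0.1] w 0.0853
turn deg [-0.41 -0.05  0.73] units [-0.0034 -0.0004  0.0061]
12.5 [ 0.4635 -0.0059  0.2177]
[[ 6.311e-01 -7.757e-01  6.000e-03]
 [-7.757e-01 -6.311e-01  3.800e-03]
 [ 9.000e-04 -7.100e-03 -1.000e+00]]
[321. 250.] zt 0.0365 H 0.036 sil [ 0.4618 -0.0131] 0.0167 far [ 0.4619 -0.0129] rms 0.0009 depth [ 0.4604 -0.0149] 0.0166
```

Request:
apply_moves(dp=[[0.03,0.048,0.03],[0,0,0.04],[0,0,0.04],[0,0,0.02],[0,0,0],[0,0,0]], twist=[[-0.0025,0,0.0045],[0,0,0],[0,0,0],[0,0,0],[0,0,0],[0,0,0]], jaw=[0,0,0,0,0,0])

```text
clock: 13.15
tcp_pos: [0.462, -0.0133, 0.2027]
orientation: [-2.827, 1.364, -0.008]
contact_force: [0.7, -0.4, -0.0]
grip_width: 0.0858
```

```bash
python3 go.py .4608 -.0143 .1965
```

```text
clock 13.15 tcp [ 0.462  -0.0133  0.2027] d(mm) [0.  1.6 6.2] units [0.    0.013 0.051] F [ 0.7 -0.4 -0. ] w 0.0858
turn deg [-0.25 -0.21  0.07] units [-0.0021 -0.0017  0.0006]
```

Request:
apply_moves(dp=[[0,0.01,0.025],[0,0,0.02],[0,0,0],[0,0,0]], twist=[[-0.0017,-0.0014,0],[0,0,0],[0,0,0],[0,0,0]], jaw=[0,0,0,0])

```text
clock: 13.55
tcp_pos: [0.4611, -0.014, 0.1969]
orientation: [-2.829, 1.365, -0.001]
contact_force: [0.5, -1.1, -0.4]
grip_width: 0.0859
```

```bash
python3 go.py .4608 -.0143 .1965
```

```text
clock 13.55 tcp [ 0.4611 -0.014   0.1969] d(mm) [0.1 0.4 0.4] units [0.001 0.003 0.003] F [ 0.5 -1.1 -0.4] w 0.0859
turn deg [-0.04 -0.03  0.08] units [-0.0003 -0.0002  0.0007]
```

Request:
apply_moves(dp=[[0,0.002,0.002],[0,0,0],[0,0,0],[0,0,0],[0,0,0],[0,0,0],[0,0,0],[0,0,0],[0,0,0],[0,0,0]], twist=[[0,0,0],[0,0,0],[0,0,0],[0,0,0],[0,0,0],[0,0,0],[0,0,0],[0,0,0],[0,0,0],[0,0,0]], jaw=[255,255,255,255,255,255,255,255,255,255], grip_force=30)

```text
clock: 14.55
tcp_pos: [0.4611, -0.014, 0.197]
orientation: [-2.829, 1.365, -0.002]
contact_force: [-0.7, 0.0, 0.1]
grip_width: 0.0318
```

```bash
python3 look.py w11; python3 go.py .4358 .1813 .29
```

```text
14.55 [ 0.4611 -0.014   0.197 ]
[[ 6.224e-01 -7.827e-01  1.600e-03]
 [-7.827e-01 -6.224e-01  0.000e+00]
 [ 9.000e-04 -1.200e-03 -1.000e+00]]
clock 14.6 tcp [ 0.4611 -0.014   0.197 ] d(mm) [-168.5 -101.9  -93. ] units [-1.404 -0.849 -0.775] F [-0.1  0.3 -0.3] w 0.0319
turn deg [-0.07 -0.06  0.09] units [-0.0006 -0.0005  0.0008]
```

View pics/w11.png

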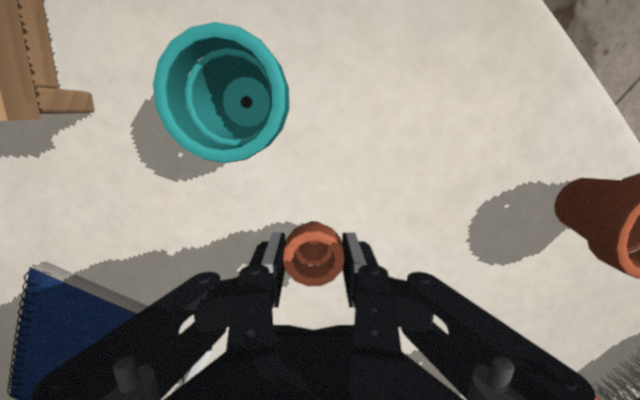

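```bash
python3 holes.py w8
```

```text
plank z 0.05759684419133422
depth
[[5.684e-01 2.862e-01 2.810e-02 3.000e-04]
 [4.684e-01 2.063e-01 2.370e-02 3.000e-04]
 [5.178e-01 2.459e-01 2.350e-02 2.000e-04]
 [4.376e-01 1.827e-01 1.300e-02 6.000e-04]]
fit [[0.569  0.2864]
 [0.5165 0.2448]
 [0.4718 0.2095]
 [0.4349 0.1803]] rowdir deg 38.35 res [ 0.0006  0.0002  0.0481  0.0385 -0.046  -0.0364 -0.0027 -0.0024]
colour
[[5.183e-01 2.457e-01 2.360e-02 3.000e-04]
 [4.692e-01 2.077e-01 2.340e-02 8.000e-04]
 [4.386e-01 1.814e-01 1.270e-02 1.700e-03]
 [4.020e-01 1.905e-01 4.700e-03 4.000e-04]
 [4.367e-01 1.466e-01 4.700e-03 3.000e-04]]
```

Request:
apply_moves(dp=[[0,0,-0.2],[0,0,-0.25],[0,0,-0.25],[-0.1,-0.06,-0.06],[-0.26,-0.16,0],[-0.26,-0.16,0],[-0.26,-0.16,0],[-0.26,-0.16,0],[-0.16,-0.1,0],[-0.05,-0.03,0],[0,0,0],[0,0,0]], twist=[[0,0,0],[0,0,0],[0,0,0],[0,0,0],[0,0,0],[0,0,0],[0,0,0],[0,0,0],[0,0,0],[0,0,0],[0,0,0],[0,0,0]], jaw=[255,255,255,255,255,255,255,255,255,255,255,255])

```text
clock: 15.8
tcp_pos: [0.4343, 0.1833, 0.2872]
orientation: [2.827, -1.367, -0.006]
contact_force: [0.2, 0.2, -0.6]
grip_width: 0.032
```

```bash
python3 look.py w12; python3 go.py .4363 .1815 .255; python3 holes.py w12
```

```text
15.8 [0.4343 0.1833 0.2872]
[[ 6.212e-01 -7.837e-01 -3.900e-03]
 [-7.837e-01 -6.212e-01  2.000e-04]
 [-2.600e-03  3.000e-03 -1.000e+00]]
clock 15.85 tcp [0.4344 0.183  0.2872] d(mm) [ 2.4 -0.7 32.2] units [ 0.02  -0.006  0.268] F [-0.3  0.3  0.4] w 0.0317
turn deg [ 0.18  0.15 -0.04] units [ 0.0015  0.0012 -0.0003]
plank z 0.05758684156210245
depth
[[4.708e-01 2.079e-01 2.370e-02 3.000e-04]
 [5.162e-01 2.450e-01 2.310e-02 3.000e-04]]
colour
[[5.172e-01 2.449e-01 2.380e-02 5.000e-04]
 [4.706e-01 2.083e-01 2.280e-02 3.000e-04]]
```

View pics/w12.png

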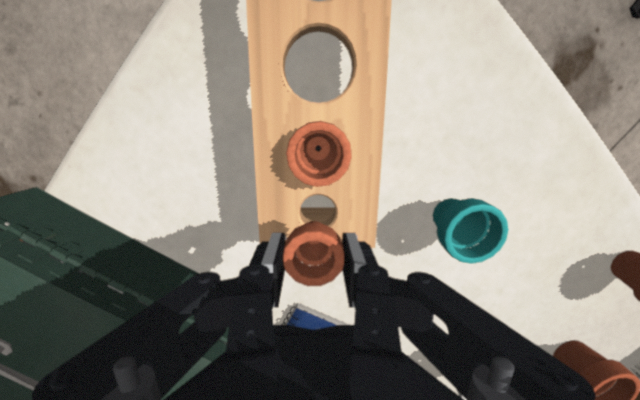

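Request:
apply_moves(dp=[[0.014,-0.008,0.06],[0,0,0.08],[0,0,0.05],[0,0,0.02],[0,0,0],[0,0,0]], twist=[[0.001,0.001,0],[0,0,0],[0,0,0],[0,0,0],[0,0,0],[0,0,0]], jaw=[255,255,255,255,255,255])

```text
clock: 16.45
tcp_pos: [0.4371, 0.1775, 0.2586]
orientation: [2.819, -1.377, -0.002]
contact_force: [0.0, 0.8, -1.1]
grip_width: 0.0319
```

```bash
python3 go.py .4368 .182 .2345
```

```text
clock 16.45 tcp [0.4371 0.1775 0.2586] d(mm) [-3.7 -2.6 24.1] units [-0.031 -0.022  0.201] F [ 0.   0.8 -1.1] w 0.0319
turn deg [ 0.23 -0.04 -0.47] units [ 0.0019 -0.0004 -0.004 ]
```

Request:
apply_moves(dp=[[-0.026,-0.017,0],[0,0,0],[0,0,0]], twist=[[0.0013,0,-0.003],[0,0,0],[0,0,0]], jaw=[255,255,255])

```text
clock: 16.75
tcp_pos: [0.4369, 0.1819, 0.2591]
orientation: [2.828, -1.369, 0.001]
contact_force: [0.5, -0.3, 0.2]
grip_width: 0.032
```

```bash
python3 go.py .4368 .182 .2345; python3 look.py w13
```

```text
clock 16.75 tcp [0.4369 0.1819 0.2591] d(mm) [-0.1  0.  24.6] units [-0.001  0.     0.205] F [ 0.5 -0.3  0.2] w 0.032
turn deg [-0.01 -0.05 -0.06] units [-0.0001 -0.0004 -0.0005]
16.75 [0.4369 0.1819 0.2591]
[[ 6.204e-01 -7.843e-01  7.000e-04]
 [-7.843e-01 -6.204e-01 -6.000e-04]
 [ 9.000e-04 -1.000e-04 -1.000e+00]]
```

View pics/w13.png

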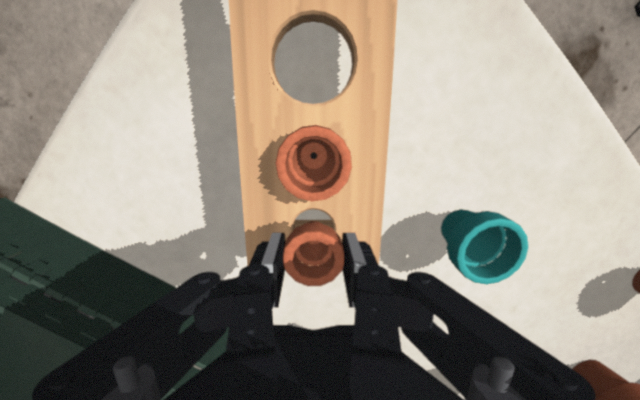

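Aligned over the hole. I'll descend gently, watching the force.

Request:
apply_moves(dp=[[0,0,0.04],[0,0,0.04],[0,0,0.04],[0,0,0.03],[0,0,0],[0,0,0]], twist=[[0,0,0],[0,0,0],[0,0,0],[0,0,0],[0,0,0],[0,0,0]], jaw=[255,255,255,255,255,255])

```text
clock: 17.4
tcp_pos: [0.4368, 0.1819, 0.2393]
orientation: [2.827, -1.368, 0.001]
contact_force: [1.4, 1.2, -0.5]
grip_width: 0.0319
```

```bash
python3 go.py .4368 .182 .2345
```

```text
clock 17.4 tcp [0.4368 0.1819 0.2393] d(mm) [-0.1 -0.   4.8] units [-0.001 -0.     0.04 ] F [ 1.4  1.2 -0.5] w 0.0319
turn deg [ 0.01 -0.05 -0.05] units [ 0.0001 -0.0004 -0.0005]
```

Request:
apply_moves(dp=[[0,-0.004,0.025],[0,0,0.015],[0,0,0],[0,0,0]], twist=[[0,0,0],[0,0,0],[0,0,0],[0,0,0]], jaw=[255,255,255,255])

```text
clock: 17.8
tcp_pos: [0.4374, 0.1823, 0.2342]
orientation: [2.828, -1.369, 0.001]
contact_force: [0.8, -0.3, 0.4]
grip_width: 0.0322
```

```bash
python3 go.py .4368 .182 .2340
```

```text
clock 17.8 tcp [0.4374 0.1823 0.2342] d(mm) [-0.1  0.6  0.2] units [-0.001  0.005  0.002] F [ 0.8 -0.3  0.4] w 0.0322
turn deg [-0.01 -0.05 -0.06] units [-0.0001 -0.0004 -0.0005]
```

Releasing and rising, then looking.

Request:
apply_moves(dp=[[0,0,0],[0,0,0],[0,0,0],[0,0,0],[0,0,0],[0,0,-0.1],[0,0,-0.2],[0,0,-0.2],[0,0,-0.1],[0,0,0],[0,0,0]], twist=[[0,0,0],[0,0,0],[0,0,0],[0,0,0],[0,0,0],[0,0,0],[0,0,0],[0,0,0],[0,0,0],[0,0,0],[0,0,0]], jaw=[0,0,0,0,0,0,0,0,0,0,0])

```text
clock: 18.9
tcp_pos: [0.4371, 0.1825, 0.3113]
orientation: [-2.828, 1.368, -0.002]
contact_force: [-0.0, 0.9, -1.6]
grip_width: 0.0854
```

```bash
python3 look.py w14; python3 go.py .5845 -.1355 .30; python3 - <<'E'
from h import *
f=dict(np.load("pics/w14.npz"));P=cloud(f,f["T"])
c=f["color"].astype(int); m=(c[...,0]>c[...,1]*1.5)&(c[...,0]>80)
k,l,s,ce=cv2.connectedComponentsWithStats(m.astype(np.uint8))
for i in range(1,k):
    if s[i,4]>150:
        z=P[l==i][:,2]; q=P[l==i]; q=q[q[:,2]>np.percentile(z,95)-.006]; print(ce[i].round(),np.percentile(z,97).round(4),cv2.minEnclosingCircle(q[:,:2].astype(np.float32)))
E
```

```text
18.9 [0.4371 0.1825 0.3113]
[[ 6.208e-01 -7.840e-01  1.500e-03]
 [-7.840e-01 -6.208e-01 -3.000e-04]
 [ 1.200e-03 -1.000e-03 -1.000e+00]]
clock 18.95 tcp [0.4371 0.1825 0.3111] d(mm) [340.8  81.9  11.4] units [2.84  0.682 0.095] F [-0.3  0.7 -0.1] w 0.0852
turn deg [-0.04 -0.06 -0.02] units [-0.0003 -0.0005 -0.0002]
[313. 153.] 0.0745 ((0.4746733009815216, 0.21159379184246063), 0.024535812437534332)
[313. 209.] 0.0725 ((0.45861488580703735, 0.19898909330368042), 0.04494709149003029)
[630. 281.] 0.0526 ((0.5302112698554993, 0.03501707315444946), 0.1956835240125656)
[598. 359.] 0.0608 ((0.4857667088508606, 0.0022014155983924866), 0.22516335546970367)
```

View pics/w14.png

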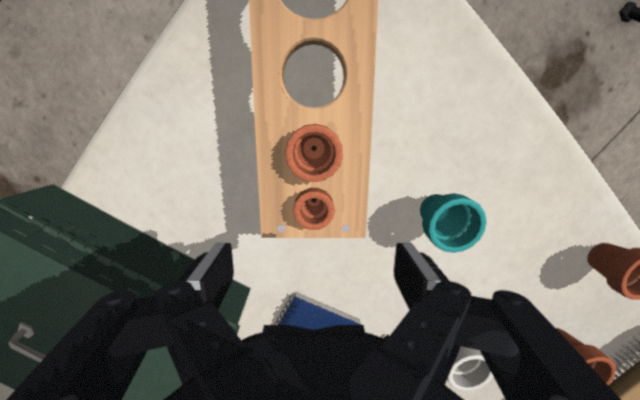

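Request:
apply_moves(dp=[[0.1,0.024,0],[0.32,0.077,0],[0.32,0.077,0],[0.32,0.077,0],[0.32,0.077,0],[0.32,0.077,0.03],[0.32,0.077,0.03],[0.32,0.077,0.03],[0.32,0.077,0],[0.12,0.03,0],[0.04,0.01,0],[0,0,0],[0,0,0]], twist=[[0,0,0],[0,0,0],[0,0,0],[0,0,0],[0,0,0],[0,0,0],[0,0,0],[0,0,0],[0,0,0],[0,0,0],[0,0,0],[0,0,0],[0,0,0]], jaw=[0,0,0,0,0,0,0,0,0,0,0,0,0])

```text
clock: 20.25
tcp_pos: [0.5854, -0.1544, 0.2863]
orientation: [2.82, -1.361, -0.026]
contact_force: [-0.6, 1.2, -0.1]
grip_width: 0.0857
```

```bash
python3 look.py w15; python3 meas.py w15; python3 go.py .5845 -.1365 .30
```

```text
20.25 [ 0.5854 -0.1544  0.2863]
[[ 0.6221 -0.7827 -0.0195]
 [-0.7828 -0.6222 -0.0016]
 [-0.0109  0.0163 -0.9998]]
[300. 191.] zt 0.0524 H 0.052 sil [ 0.5862 -0.1374] 0.0261 far [ 0.5874 -0.1368] rms 0.0008 depth [ 0.5854 -0.1381] 0.0267
clock 20.3 tcp [ 0.5853 -0.1541  0.2864] d(mm) [-14.5 -10.1 -13.6] units [-0.12  -0.084 -0.114] F [0.7 0.2 0.2] w 0.0856
turn deg [0.93 0.62 0.11] units [0.0078 0.0052 0.001 ]
```

View pics/w15.png

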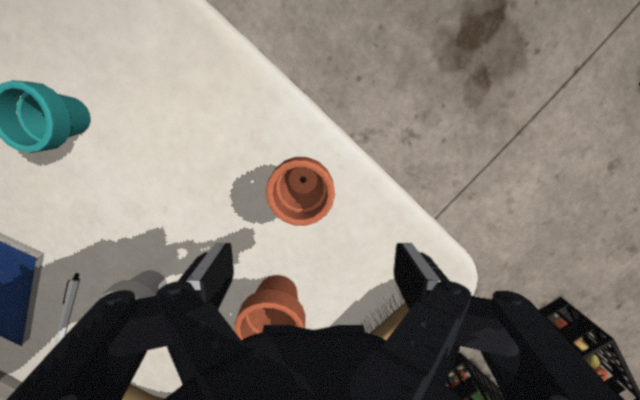

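Request:
apply_moves(dp=[[-0.045,-0.04,0.05],[-0.03,-0.025,0.1],[-0.01,-0.01,0.12],[0,0,0.1],[0,0,0.05],[0,0,0],[0,0,0]], twist=[[0.004,0.003,0.001],[0.002,0.001,0],[0,0,0],[0,0,0],[0,0,0],[0,0,0],[0,0,0]], jaw=[0,0,0,0,0,0,0])

```text
clock: 21.0
tcp_pos: [0.5846, -0.1337, 0.2307]
orientation: [2.833, -1.356, -0.009]
contact_force: [0.2, 0.3, -0.0]
grip_width: 0.0853
```

```bash
python3 look.py w16; python3 meas.py w16; python3 go.py .586 -.1376 .2064
```

```text
21.0 [ 0.5846 -0.1337  0.2307]
[[ 0.6274 -0.7787 -0.0055]
 [-0.7787 -0.6274  0.0019]
 [-0.0049  0.0031 -1.    ]]
[321. 239.] zt 0.0524 H 0.052 sil [ 0.587  -0.1362] 0.0265 far [ 0.5873 -0.1358] rms 0.0008 depth [ 0.5854 -0.1373] 0.0266
clock 21.05 tcp [ 0.5846 -0.1338  0.2308] d(mm) [ 4.   1.2 24.3] units [0.033 0.01  0.203] F [ 0.3 -0.5  0.2] w 0.0856
turn deg [0.18 0.28 0.46] units [0.0015 0.0023 0.0038]
```

Request:
apply_moves(dp=[[0.022,0.006,0.03],[0,0,0.06],[0,0,0.06],[0,0,0.03],[0,0,0.01],[0,0,0],[0,0,0]], twist=[[0.001,0.0015,0.003],[0,0,0],[0,0,0],[0,0,0],[0,0,0],[0,0,0],[0,0,0]], jaw=[0,0,0,0,0,0,0])

```text
clock: 21.75
tcp_pos: [0.5863, -0.1375, 0.2069]
orientation: [-2.828, 1.368, -0.001]
contact_force: [-0.1, -0.1, -0.3]
grip_width: 0.0854
```

```bash
python3 go.py .5861 -.1372 .2064
```

```text
clock 21.75 tcp [ 0.5863 -0.1375  0.2069] d(mm) [-0.3 -0.   0.5] units [-0.003 -0.     0.004] F [-0.1 -0.1 -0.3] w 0.0854
turn deg [-0.02 -0.03 -0.02] units [-0.0002 -0.0002 -0.0002]
```

Request:
apply_moves(dp=[[0,0,0],[0,0,0],[0,0,0],[0,0,0],[0,0,0],[0,0,0],[0,0,0],[0,0,0],[0,0,-0.15],[0,0,-0.25],[0,0,-0.25],[0,0,-0.1],[0,0,0]], twist=[[0,0,0],[0,0,0],[0,0,0],[0,0,0],[0,0,0],[0,0,0],[0,0,0],[0,0,0],[0,0,0],[0,0,0],[0,0,0],[0,0,0],[0,0,0]], jaw=[255,255,255,255,255,255,255,255,255,255,255,255,255], grip_force=40)

```text
clock: 23.05
tcp_pos: [0.5857, -0.1372, 0.2988]
orientation: [2.828, -1.367, -0.003]
contact_force: [0.3, -0.2, -0.4]
grip_width: 0.0522
```

```bash
python3 look.py w17; python3 go.py .518 .2458 .30
```

```text
23.05 [ 0.5857 -0.1372  0.2988]
[[ 6.211e-01 -7.837e-01 -2.200e-03]
 [-7.837e-01 -6.211e-01  5.000e-04]
 [-1.800e-03  1.400e-03 -1.000e+00]]
clock 23.1 tcp [ 0.5855 -0.1372  0.2979] d(mm) [-342.1 -185.1   -1.6] units [-2.851 -1.542 -0.013] F [-0.  -0.6 -0.2] w 0.0523
turn deg [ 0.12  0.15 -0.  ] units [ 0.001   0.0012 -0.    ]
```

View pics/w17.png

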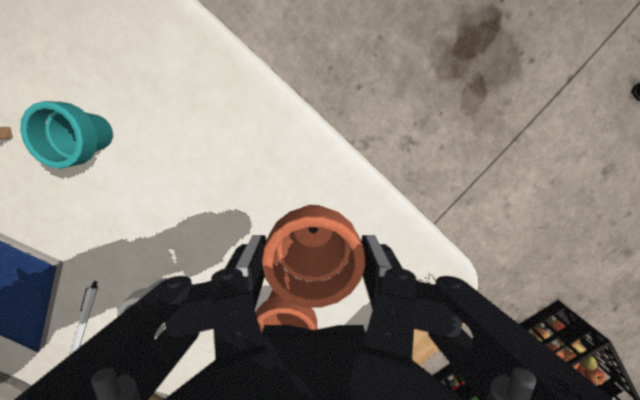

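Request:
apply_moves(dp=[[-0.1,-0.054,-0.03],[-0.3,-0.162,0],[-0.3,-0.162,0],[-0.3,-0.162,0],[-0.3,-0.162,0],[-0.3,-0.162,0],[-0.3,-0.162,0],[-0.3,-0.162,0],[-0.3,-0.162,0],[-0.2,-0.11,0],[-0.08,-0.045,0],[0,0,0],[0,0,0]], twist=[[0,0,0],[0,0,0],[0,0,0],[0,0,0],[0,0,0],[0,0,0],[0,0,0],[0,0,0],[0,0,0],[0,0,0],[0,0,0],[0,0,0],[0,0,0]], jaw=[255,255,255,255,255,255,255,255,255,255,255,255,255])

```text
clock: 24.4
tcp_pos: [0.5064, 0.2562, 0.2865]
orientation: [2.818, -1.355, -0.041]
contact_force: [0.6, -0.2, -1.7]
grip_width: 0.053
```

```bash
python3 look.py w18; python3 holes.py w18; python3 go.py .518 .2458 .28
```

```text
24.4 [0.5064 0.2562 0.2865]
[[ 0.624  -0.7808 -0.0301]
 [-0.7812 -0.6243 -0.0014]
 [-0.0177  0.0244 -0.9995]]
plank z 0.05755114900847717
depth
[[5.694e-01 2.876e-01 2.790e-02 3.000e-04]]
colour
[[5.702e-01 2.874e-01 2.850e-02 3.000e-04]
 [6.149e-01 2.871e-01 4.300e-03 2.000e-04]
 [5.804e-01 3.311e-01 4.200e-03 2.000e-04]]
clock 24.45 tcp [0.5065 0.2558 0.2865] d(mm) [15.1 -2.9  6.2] units [ 0.126 -0.024  0.051] F [-0.5  0.  -0.7] w 0.0525
turn deg [1.4  1.01 0.19] units [0.0117 0.0084 0.0016]
```

View pics/w18.png

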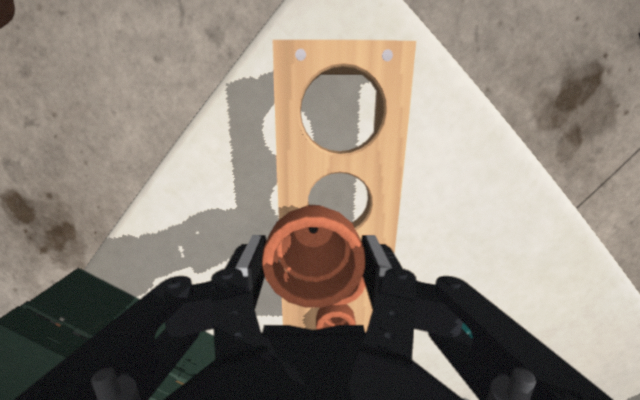

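Request:
apply_moves(dp=[[0.05,-0.01,0],[0.04,-0.006,0],[0.01,0,0],[0,0,0],[0,0,0]], twist=[[0.006,0.004,0.001],[0.002,0.002,0],[0,0,0],[0,0,0],[0,0,0]], jaw=[255,255,255,255,255])

```text
clock: 24.95
tcp_pos: [0.5187, 0.2403, 0.2859]
orientation: [2.816, -1.377, -0.007]
contact_force: [0.4, -0.3, -1.8]
grip_width: 0.0524
```

```bash
python3 go.py .518 .2458 .27
```

```text
clock 24.95 tcp [0.5187 0.2403 0.2859] d(mm) [-4.7 -3.  15.9] units [-0.04  -0.025  0.133] F [ 0.4 -0.3 -1.8] w 0.0524
turn deg [ 0.46  0.05 -0.52] units [ 0.0038  0.0004 -0.0043]
```

Request:
apply_moves(dp=[[-0.032,-0.02,0],[0,0,0.04],[0,0,0.04],[0,0,0.02],[0,0,0],[0,0,0]], twist=[[0.003,0,-0.0035],[0,0,0],[0,0,0],[0,0,0],[0,0,0],[0,0,0]], jaw=[255,255,255,255,255,255])

```text
clock: 25.55
tcp_pos: [0.5177, 0.2459, 0.2726]
orientation: [2.828, -1.367, -0.003]
contact_force: [0.1, 0.8, -0.9]
grip_width: 0.0528
```

```bash
python3 go.py .518 .2458 .2315; python3 look.py w19
```

```text
clock 25.55 tcp [0.5177 0.2459 0.2726] d(mm) [ 0.3 -0.3 41.1] units [ 0.003 -0.003  0.342] F [ 0.1  0.8 -0.9] w 0.0528
turn deg [0.09 0.09 0.01] units [0.0007 0.0008 0.0001]
25.55 [0.5177 0.2459 0.2726]
[[ 6.213e-01 -7.836e-01 -2.200e-03]
 [-7.836e-01 -6.213e-01  3.000e-04]
 [-1.600e-03  1.500e-03 -1.000e+00]]
```

View pics/w19.png

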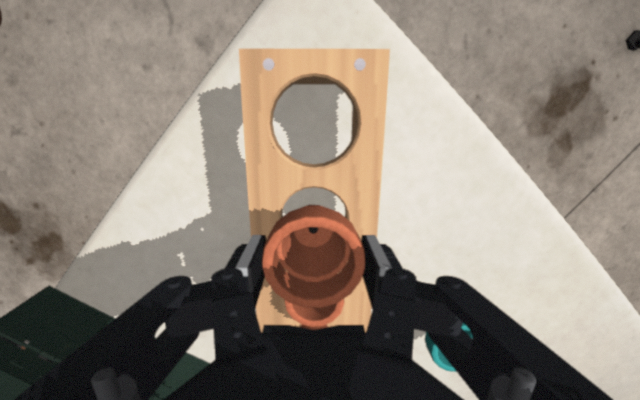

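Request:
apply_moves(dp=[[0.002,-0.002,0.04],[0,0,0.06],[0,0,0.06],[0,0,0.06],[0,0,0.05],[0,0,0.02],[0,0,0],[0,0,0]], twist=[[0,0,0],[0,0,0],[0,0,0],[0,0,0],[0,0,0],[0,0,0],[0,0,0],[0,0,0]], jaw=[255,255,255,255,255,255,255,255])

```text
clock: 26.4
tcp_pos: [0.5179, 0.2456, 0.234]
orientation: [2.827, -1.367, -0.004]
contact_force: [-0.1, 0.4, -0.9]
grip_width: 0.0526
```

```bash
python3 go.py .518 .2458 .2315
```

```text
clock 26.4 tcp [0.5179 0.2456 0.234 ] d(mm) [-0.1 -0.2  2.5] units [-0.001 -0.002  0.021] F [-0.1  0.4 -0.9] w 0.0526
turn deg [ 0.15  0.1  -0.  ] units [ 0.0012  0.0009 -0.    ]
```

Request:
apply_moves(dp=[[0,0,0.015],[0,0,0],[0,0,0],[0,0,0],[0,0,0],[0,0,0],[0,0,-0.1],[0,0,-0.2],[0,0,-0.2],[0,0,-0.15],[0,0,0],[0,0,0]], twist=[[0,0,0],[0,0,0],[0,0,0],[0,0,0],[0,0,0],[0,0,0],[0,0,0],[0,0,0],[0,0,0],[0,0,0],[0,0,0],[0,0,0]], jaw=[255,255,0,0,0,0,0,0,0,0,0,0])

```text
clock: 27.6
tcp_pos: [0.5183, 0.2461, 0.3175]
orientation: [-2.827, 1.366, 0.001]
contact_force: [0.1, 0.5, -1.3]
grip_width: 0.0852
```

```bash
cat > pz.py <<'E'
import sys
from h import *
f=dict(np.load(f"pics/{sys.argv[1]}.npz"));P=cloud(f,f["T"])
c=f["color"].astype(int); m=(c[...,0]>c[...,1]*1.5)&(c[...,0]>80)
k,l,s,ce=cv2.connectedComponentsWithStats(m.astype(np.uint8))
for i in range(1,k):
    if s[i,4]>150:
        print(ce[i].round(),s[i,4],"ztop",np.percentile(P[l==i][:,2],97).round(4))
E
python3 look.py w20; python3 pz.py w20; python3 go.py .471 -.191 .30
```

```text
27.6 [0.5183 0.2461 0.3175]
[[ 6.215e-01 -7.834e-01  1.000e-04]
 [-7.834e-01 -6.215e-01  1.600e-03]
 [-1.200e-03 -1.100e-03 -1.000e+00]]
[313. 208.] 3116 ztop 0.0765
[313. 281.] 2709 ztop 0.0743
clock 27.65 tcp [0.5184 0.2463 0.3174] d(mm) [313.1 308.9  16.6] units [2.609 2.574 0.139] F [0.  0.2 0.4] w 0.0855
turn deg [-0.07  0.07  0.03] units [-0.0006  0.0006  0.0002]
```

View pics/w20.png

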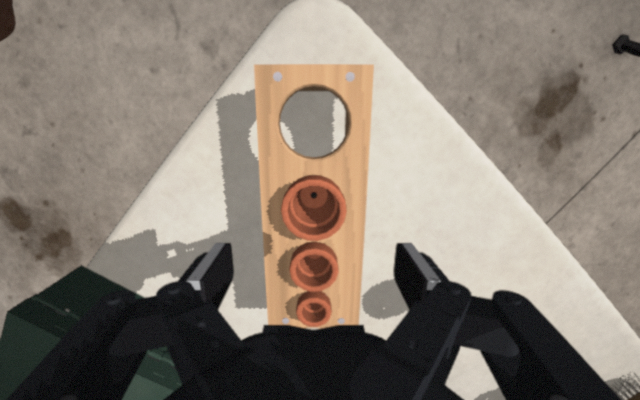

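Request:
apply_moves(dp=[[0.1,0.1,0],[0.26,0.257,0],[0.26,0.257,0],[0.26,0.257,0],[0.26,0.257,0],[0.26,0.257,0],[0.26,0.257,0],[0.26,0.257,0],[0.26,0.257,0],[0.2,0.2,0],[0.1,0.1,0],[0.04,0.04,0],[0,0,0],[0,0,0]], twist=[[0,0,0],[0,0,0],[0,0,0],[0,0,0],[0,0,0],[0,0,0],[0,0,0],[0,0,0],[0,0,0],[0,0,0],[0,0,0],[0,0,0],[0,0,0],[0,0,0]], jaw=[0,0,0,0,0,0,0,0,0,0,0,0,0,0])

```text
clock: 29.05
tcp_pos: [0.4573, -0.2034, 0.3047]
orientation: [2.817, -1.373, -0.035]
contact_force: [0.0, 0.9, 0.2]
grip_width: 0.0854
```

```bash
python3 look.py w21; python3 meas.py w21; python3 go.py .471 -.191 .29
```

```text
29.05 [ 0.4573 -0.2034  0.3047]
[[ 0.6157 -0.7876 -0.0236]
 [-0.7878 -0.6159  0.0027]
 [-0.0167  0.0169 -0.9997]]
[317. 181.] zt 0.0605 H 0.06 sil [ 0.4692 -0.1929] 0.0308 far [ 0.4706 -0.1918] rms 0.0008 depth [ 0.4689 -0.1935] 0.0315
clock 29.1 tcp [ 0.4574 -0.2031  0.3047] d(mm) [ -0.9 -18.5  14.4] units [-0.007 -0.154  0.12 ] F [-0.   0.5 -0.6] w 0.0854
turn deg [ 0.97  0.96 -0.35] units [ 0.0081  0.008  -0.0029]
```

View pics/w21.png

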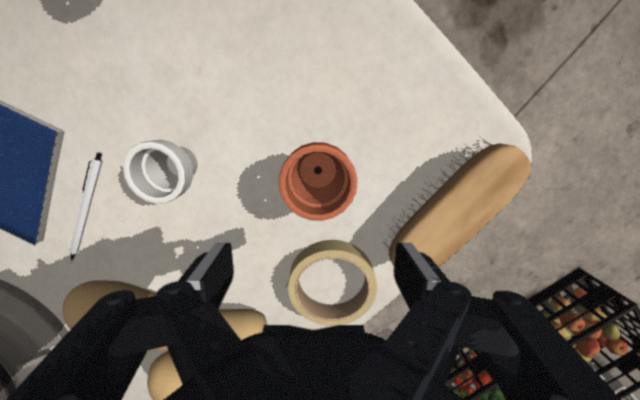

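Request:
apply_moves(dp=[[0,-0.05,0],[0,-0.045,0.04],[0,-0.015,0.08],[0,0,0.08],[0,0,0.03],[0,0,0],[0,0,0]], twist=[[0.004,0.004,-0.002],[0.0025,0.0025,0],[0,0,0],[0,0,0],[0,0,0],[0,0,0],[0,0,0]], jaw=[0,0,0,0,0,0,0])

```text
clock: 29.8
tcp_pos: [0.4696, -0.1893, 0.2737]
orientation: [-2.833, 1.357, 0.007]
contact_force: [0.3, -0.2, 0.9]
grip_width: 0.0856
```

```bash
python3 look.py w22; python3 meas.py w22; python3 go.py .470 -.1925 .212
```

```text
29.8 [ 0.4696 -0.1893  0.2737]
[[ 0.6268 -0.7792 -0.0036]
 [-0.7792 -0.6268  0.0024]
 [-0.0041  0.0013 -1.    ]]
[318. 220.] zt 0.0604 H 0.06 sil [ 0.47   -0.1922] 0.0313 far [ 0.4706 -0.1916] rms 0.0008 depth [ 0.4689 -0.1934] 0.0316
clock 29.85 tcp [ 0.4696 -0.1893  0.2739] d(mm) [ 3.   1.6 61.8] units [0.025 0.013 0.515] F [0.5 0.5 0.5] w 0.0855
turn deg [0.07 0.22 0.41] units [0.0006 0.0019 0.0034]
```

Request:
apply_moves(dp=[[0.018,0.006,0.06],[0,0,0.1],[0,0,0.1],[0,0,0.08],[0,0,0.04],[0,0,0],[0,0,0]], twist=[[0,0.001,0.0025],[0,0,0],[0,0,0],[0,0,0],[0,0,0],[0,0,0],[0,0,0]], jaw=[0,0,0,0,0,0,0])

```text
clock: 30.55
tcp_pos: [0.47, -0.1921, 0.2237]
orientation: [2.828, -1.367, -0.004]
contact_force: [-0.0, 0.3, 0.3]
grip_width: 0.0855
```

```bash
python3 look.py w23; python3 go.py .4702 -.192 .210; python3 meas.py w23
```

```text
30.55 [ 0.47   -0.1921  0.2237]
[[ 6.214e-01 -7.835e-01 -2.800e-03]
 [-7.835e-01 -6.214e-01  6.000e-04]
 [-2.200e-03  1.800e-03 -1.000e+00]]
clock 30.6 tcp [ 0.47   -0.1922  0.2238] d(mm) [-0.  -0.3 13.8] units [-0.    -0.002  0.115] F [-0.1  0.5  0.4] w 0.0856
turn deg [0.1  0.11 0.01] units [0.0008 0.0009 0.0001]
[314. 249.] zt 0.0603 H 0.06 sil [ 0.4706 -0.1916] 0.0316 far [ 0.4708 -0.1914] rms 0.0009 depth [ 0.469  -0.1934] 0.0318
```

View pics/w23.png

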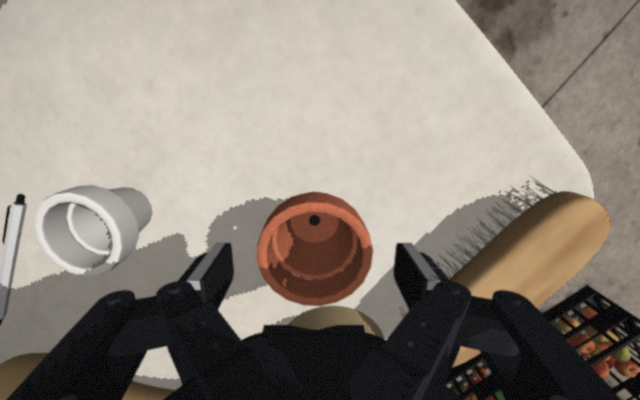

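```bash
python3 - <<'E'
from h import *
f=dict(np.load("pics/w21.npz"));P=cloud(f,f["T"])[100:240,370:560].reshape(-1,3)
a=np.radians(38.4);X=np.array([np.sin(a),-np.cos(a)]);Y=-np.array([np.cos(a),np.sin(a)])
q=P[:,:2]-[.4702,-.192]; x=q@X;y=q@Y; m=(P[:,2]>.008)&(P[:,2]<.08)&(x>.04)
for y0 in (-.04,-.02,0,.02,.04,.06): 
    s=m&(abs(y-y0)<.01); print(y0,np.percentile(x[s],1).round(3) if s.sum()>5 else None,s.sum())
E
```

```text
-0.04 None 0
-0.02 0.133 1084
0 0.116 1815
0.02 0.1 1855
0.04 0.084 1759
0.06 0.075 765
```

Over 40 mm of clearance to the brush. Lowering and gripping.

Request:
apply_moves(dp=[[0,-0.002,0.03],[0,0,0.05],[0,0,0.03],[0,0,0.005],[0,0,0],[0,0,0]], twist=[[0,0,0],[0,0,0],[0,0,0],[0,0,0],[0,0,0],[0,0,0]], jaw=[0,0,0,0,0,0])

```text
clock: 31.2
tcp_pos: [0.4707, -0.1921, 0.2098]
orientation: [2.828, -1.367, -0.001]
contact_force: [-0.3, 0.2, 0.1]
grip_width: 0.0853
```

```bash
python3 go.py .4703 -.192 .210
```

```text
clock 31.2 tcp [ 0.4707 -0.1921  0.2098] d(mm) [-0.4  0.2 -0.2] units [-0.003  0.002 -0.002] F [-0.3  0.2  0.1] w 0.0853
turn deg [0.04 0.01 0.01] units [0.0003 0.0001 0.0001]
```

Request:
apply_moves(dp=[[0,0,0],[0,0,0],[0,0,0],[0,0,0],[0,0,0],[0,0,0],[0,0,0],[0,0,0],[0,0,-0.15],[0,0,-0.25],[0,0,-0.25],[0,0,-0.2],[0,0,-0.05],[0,0,0]], twist=[[0,0,0],[0,0,0],[0,0,0],[0,0,0],[0,0,0],[0,0,0],[0,0,0],[0,0,0],[0,0,0],[0,0,0],[0,0,0],[0,0,0],[0,0,0],[0,0,0]], jaw=[255,255,255,255,255,255,255,255,255,255,255,255,255,255], grip_force=45)

```text
clock: 32.6
tcp_pos: [0.47, -0.1918, 0.3205]
orientation: [2.828, -1.366, -0.006]
contact_force: [-0.6, 0.3, -0.8]
grip_width: 0.062
```

```bash
python3 look.py w24; python3 go.py .5698 .287 .31
```

```text
32.6 [ 0.47   -0.1918  0.3205]
[[ 6.215e-01 -7.834e-01 -4.100e-03]
 [-7.834e-01 -6.215e-01  9.000e-04]
 [-3.300e-03  2.600e-03 -1.000e+00]]
clock 32.65 tcp [ 0.4699 -0.1918  0.32  ] d(mm) [-312.9 -375.9   10.1] units [-2.607 -3.132  0.084] F [ 0.9  0.5 -1.9] w 0.062
turn deg [0.17 0.23 0.04] units [0.0014 0.0019 0.0003]
```

View pics/w24.png

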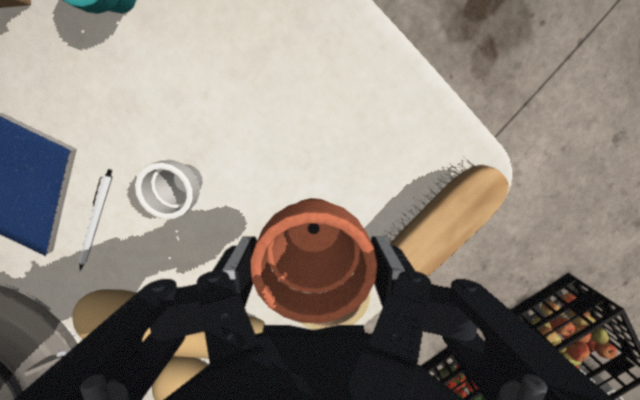

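Request:
apply_moves(dp=[[-0.1,-0.12,0],[-0.24,-0.29,0],[-0.24,-0.29,0],[-0.24,-0.29,0],[-0.24,-0.29,0],[-0.24,-0.29,0],[-0.24,-0.29,0],[-0.24,-0.29,0],[-0.24,-0.29,0],[-0.24,-0.29,0],[-0.14,-0.17,0],[-0.06,-0.07,0],[0,0,0],[0,0,0]], twist=[[0,0,0],[0,0,0],[0,0,0],[0,0,0],[0,0,0],[0,0,0],[0,0,0],[0,0,0],[0,0,0],[0,0,0],[0,0,0],[0,0,0],[0,0,0],[0,0,0]], jaw=[255,255,255,255,255,255,255,255,255,255,255,255,255,255])

```text
clock: 34.05
tcp_pos: [0.5646, 0.2728, 0.2928]
orientation: [2.804, -1.368, -0.051]
contact_force: [-0.1, -0.2, -1.4]
grip_width: 0.0616
```

```bash
python3 look.py w25; python3 go.py .5698 .287 .28; python3 holes.py w25
```

```text
34.05 [0.5646 0.2728 0.2928]
[[ 0.6153 -0.7874 -0.0389]
 [-0.7881 -0.6156 -0.0047]
 [-0.0203  0.0335 -0.9992]]
clock 34.1 tcp [0.5646 0.2723 0.2928] d(mm) [ -8.1 -13.6  12.5] units [-0.068 -0.113  0.104] F [-1.1  0.2 -1. ] w 0.0623
turn deg [ 1.93  1.16 -0.44] units [ 0.0161  0.0097 -0.0037]
plank z 0.05759634625888353
depth
[]
colour
[[5.802e-01 3.312e-01 4.400e-03 2.000e-04]
 [6.149e-01 2.873e-01 4.400e-03 2.000e-04]]
```

View pics/w25.png

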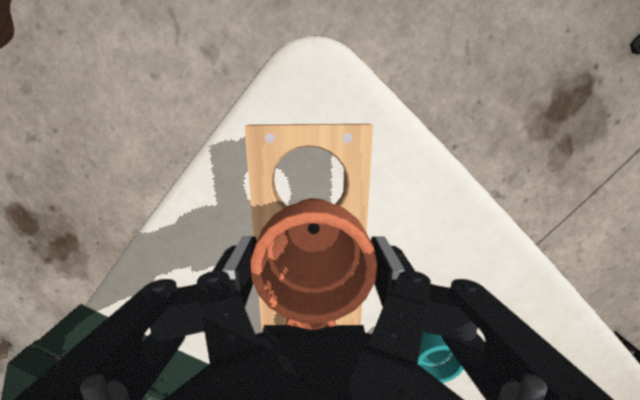

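Request:
apply_moves(dp=[[-0.03,-0.05,-0.02],[-0.02,-0.04,0],[0,-0.01,0],[0,0,0],[0,0,0]], twist=[[0.007,0.004,-0.002],[0.004,0.003,-0.001],[0,0,0],[0,0,0],[0,0,0]], jaw=[255,255,255,255,255])

```text
clock: 34.6
tcp_pos: [0.5721, 0.2798, 0.2956]
orientation: [2.816, -1.375, -0.008]
contact_force: [0.2, -0.3, -1.3]
grip_width: 0.0622
```

```bash
python3 go.py .57 .2873 .28
```

```text
clock 34.6 tcp [0.5721 0.2798 0.2956] d(mm) [-7.2 -3.1 15.6] units [-0.06  -0.025  0.13 ] F [ 0.2 -0.3 -1.3] w 0.0622
turn deg [ 0.53  0.07 -0.45] units [ 0.0044  0.0006 -0.0038]
```

Request:
apply_moves(dp=[[-0.03,-0.012,0],[-0.02,-0.008,0],[0,0,0.05],[0,0,0.04],[0,0,0.02],[0,0,0],[0,0,0]], twist=[[0.0035,0,-0.003],[0,0,0],[0,0,0],[0,0,0],[0,0,0],[0,0,0],[0,0,0]], jaw=[255,255,255,255,255,255,255])

```text
clock: 35.3
tcp_pos: [0.5698, 0.2863, 0.2807]
orientation: [2.826, -1.368, -0.004]
contact_force: [0.5, 0.1, -2.2]
grip_width: 0.0622
```

```bash
python3 go.py .57 .2873 .28; python3 look.py w26
```

```text
clock 35.3 tcp [0.5698 0.2863 0.2807] d(mm) [-0.7 -0.8  0.7] units [-0.006 -0.006  0.005] F [ 0.5  0.1 -2.2] w 0.0622
turn deg [ 0.15  0.08 -0.06] units [ 0.0012  0.0007 -0.0005]
35.3 [0.5698 0.2863 0.2807]
[[ 6.203e-01 -7.843e-01 -2.900e-03]
 [-7.843e-01 -6.203e-01 -5.000e-04]
 [-1.400e-03  2.600e-03 -1.000e+00]]
```

View pics/w26.png

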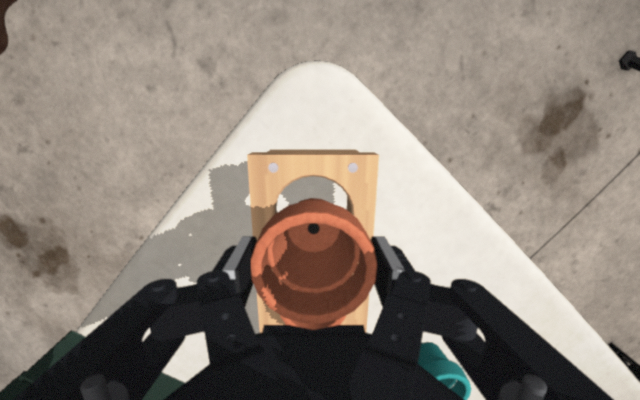

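Request:
apply_moves(dp=[[-0.005,-0.005,0.04],[0,0,0.07],[0,0,0.07],[0,0,0.07],[0,0,0.05],[0,0,0.03],[0,0,0],[0,0,0]], twist=[[0.001,0,0],[0,0,0],[0,0,0],[0,0,0],[0,0,0],[0,0,0],[0,0,0],[0,0,0]], jaw=[255,255,255,255,255,255,255,255])

```text
clock: 36.15
tcp_pos: [0.57, 0.2871, 0.2369]
orientation: [-2.828, 1.369, 0.003]
contact_force: [0.0, -0.0, -1.4]
grip_width: 0.062
```

```bash
python3 go.py .57 .2873 .2290
```

```text
clock 36.15 tcp [0.57   0.2871 0.2369] d(mm) [-0.2 -0.2  7.9] units [-0.001 -0.001  0.066] F [ 0.  -0.  -1.4] w 0.062
turn deg [ 0.04  0.09 -0.07] units [ 0.0003  0.0007 -0.0006]
```

Request:
apply_moves(dp=[[0,0,0.03],[0,0,0.025],[0,0,0.01],[0,0,0],[0,0,0]], twist=[[0,0,0],[0,0,0],[0,0,0],[0,0,0],[0,0,0]], jaw=[255,255,255,255,255])

```text
clock: 36.65
tcp_pos: [0.5705, 0.2874, 0.2296]
orientation: [-2.826, 1.368, 0.001]
contact_force: [0.4, 0.1, -1.2]
grip_width: 0.0621
```

```bash
python3 go.py .57 .2873 .2290
```

```text
clock 36.65 tcp [0.5705 0.2874 0.2296] d(mm) [-0.2  0.5  0.6] units [-0.002  0.004  0.005] F [ 0.4  0.1 -1.2] w 0.0621
turn deg [-0.09  0.07 -0.08] units [-0.0008  0.0006 -0.0006]
```

Request:
apply_moves(dp=[[0,0,0],[0,0,0],[0,0,0],[0,0,0],[0,0,0],[0,0,-0.1],[0,0,-0.2],[0,0,-0.25],[0,0.2,-0.25],[-0.04,0.25,-0.25],[-0.04,0.25,-0.25],[0,0.25,-0.1],[0,0.1,0],[0,0,0],[0,0,0]], twist=[[0,0,0],[0,0,0],[0,0,0],[0,0,0],[0,0,0],[0,0,0],[0,0,0],[0,0,0],[0,0,0],[0,0,0],[0,0,0],[0,0,0],[0,0,0],[0,0,0],[0,0,0]], jaw=[0,0,0,0,0,0,0,0,0,0,0,0,0,0,0])

```text
clock: 38.15
tcp_pos: [0.4622, 0.2158, 0.4105]
orientation: [-2.822, 1.365, -0.007]
contact_force: [-0.4, -0.4, -0.0]
grip_width: 0.0855
```

```bash
python3 look.py w27; python3 pz.py w27; python3 - <<'E'
from h import *
from bench import r
f=dict(np.load("pics/w27.npz")); T=f["T"]; P=cloud(f,T)
hsv=cv2.cvtColor(f["color"],cv2.COLOR_RGB2HSV)
m=((hsv[...,0]<9)|(hsv[...,0]>172))&(hsv[...,1]>110)&(hsv[...,2]>40)
k,l,s,c=cv2.connectedComponentsWithStats(m.astype(np.uint8))
for i in range(1,k):
    if s[i,4]<150: continue
    q=P[l==i]; zt=np.percentile(q[:,2],97); rim=q[q[:,2]>zt-.004]
    print(c[i].round(),s[i,4],"zt",zt.round(4),"rim c",np.round(cv2.minEnclosingCircle(rim[:,:2].astype(np.float32)),4) if 0 else [np.round(v,4) for v in cv2.minEnclosingCircle(rim[:,:2].astype(np.float32))])
    A=np.c_[rim[:,:2],np.ones(len(rim))]; p=np.linalg.lstsq(A,rim[:,2],rcond=None)[0]; print("   rim tilt rad",np.hypot(p[0],p[1]).round(3))
for n in ("scene","top"):
    g=r.grab_frame(n); cv2.imwrite(f"pics/{n}1.png",g["color"][:,:,::-1])
    a=np.load(f"pics/{n}0.npz")
    if n=="top": d=np.abs(a["color"].astype(int)-g["color"].astype(int)).max(2)[140:270,380:430]; print("brush/tape area changed px",(d>40).sum())
    if n=="scene": cv2.imwrite("pics/scene1c.png",cv2.resize(g["color"][150:330,130:430],None,fx=2.6,fy=2.6)[:,:,::-1])
E
```

```text
38.15 [0.4622 0.2158 0.4105]
[[ 0.621  -0.7838  0.0072]
 [-0.7838 -0.6209  0.004 ]
 [ 0.0014 -0.0081 -1.    ]]
[322.  64.] 2561 ztop 0.0786
[322. 129.] 1781 ztop 0.0764
[322. 179.] 1094 ztop 0.0746
[322. 216.] 599 ztop 0.0727
[610. 373.] 177 ztop -0.572
[323.  63.] 2517 zt 0.0786 rim c [array([0.5561, 0.2816]), np.float64(0.0429)]
   rim tilt rad 0.545
[322. 129.] 1549 zt 0.0764 rim c [array([0.5159, 0.2446]), np.float64(0.0257)]
   rim tilt rad 0.208
[322. 179.] 908 zt 0.0746 rim c [array([0.4887, 0.2278]), np.float64(0.0446)]
   rim tilt rad 0.707
[322. 216.] 477 zt 0.0728 rim c [array([0.4714, 0.2168]), np.float64(0.0646)]
   rim tilt rad 1.363
[611. 373.] 208 zt 0.1586 rim c [array([0.5153, 0.1684]), np.float64(0.0009)]
   rim tilt rad 3.23
brush/tape area changed px 54
```

View pics/w27.png

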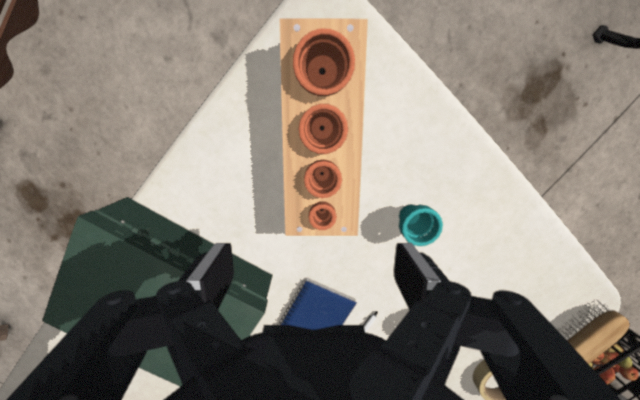

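View pics/scene1c.png

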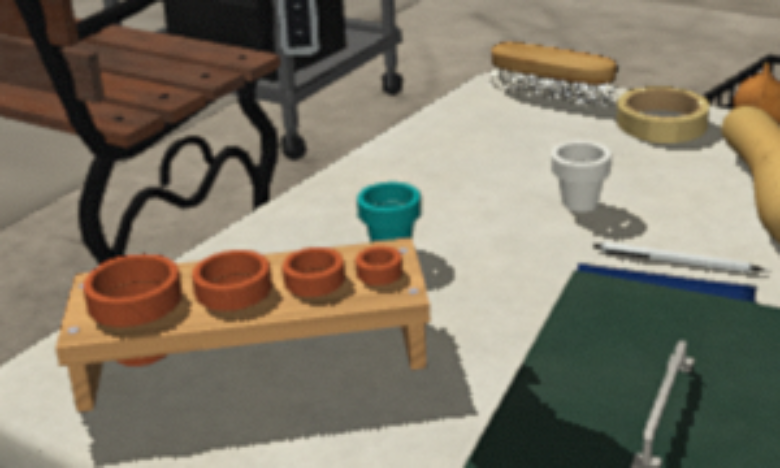

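All four pots are seated: the rims read 78.6, 76.4, 74.6 and 72.7 mm against 78, 76, 74 and 72 expected. The bystanders have not moved.

```bash
python3 -c "
from bench import r
print(r.get_obs()['clock'],r.hand_in())"
```

```text
the job is handed in; nothing more can be done
38.3 None
```

All four pots were placed in their own holes, largest to smallest along the plank, and the job was handed in at 38.3 s of the 112 s allowed. `r.hand_in()` reports no verdict, so the result rests on my own checks.

- **Seating height:** the final wrist view read the rims at 78.6, 76.4, 74.6 and 72.7 mm. Expected heights are 78, 76, 74 and 72 mm, so each is within 1 mm.
- **Upright and released:** in the wrist and scene views every pot hangs level with its collar on the plank. The gripper is open and about 16 cm clear of the rims.
- **Placing forces:** contact force stayed around 2 N or less in every reading I took while lowering the pots in.
- **Bystanders:** the brush, the tape and the turquoise and white look-alikes were not touched. Before/after top pictures of the brush and tape area differed in only 54 pixels, which I did not look into further.

**Checks that failed:** my automatic rim-tilt fit gave nonsense values of 0.2 to 3.2 rad because stray depth pixels were included. The fitted rim centres were thrown off for the same reason on all but pot b. Uprightness and centring therefore rest on the rim heights and the pictures. Positions measured from different camera heights also disagreed by 1 to 3 mm, so I used the close-range readings.

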